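# Reload a carousel test reader

## Task

Get the carousel test reader ready for its next run. Push the carousel round by the fins on its rim until the start nest (the one with the raised triangle) stands at the front pointer with the spent cartridge still in it, then lift the spent cartridge out and put it in the waste tray. Load every fresh cartridge from the bench, window up and fully down, into an empty nest of its own shape (either end outwards), turning the nests out from under the clear hood as you need them, and finish with the start nest back at the front pointer; leave the tube rack, bottle and paper roll alone.

Things in the scene. Friction and masses are not known exactly. Their poses are not given: they have to be found in the camera images.
- reader: Carousel test reader, fixed (all sizes in mm): white housing 365 deep (x, from -148 to +217) x 270 wide (y) x 28 high, with a tower 122 high at its rear (x beyond 134). Origin on the bench, on the platter's axis; -x is its front, which faces the robot within about 12 degrees.
- hood_edge (a point): Middle of the front edge of the clear fixed hood, x = -30 in the reader's frame, height 72. The hood (underside at 68) roofs the platter from here back to the tower, over the full width (side walls at y = +-133); an optical head on it near the tower reaches 98. Only the nest at the front is fully in the open; cartridges and fins pass freely beneath.
- front_pointer (a point): Tip of the dark triangle on the housing in front of the platter (-128 along the reader's x), which points at the axis. Height 32 above the bench.
- platter: The carousel: grey disc, radius 125, underside 28 and top face 41 above the bench, turns without end about its vertical axis either way; friction (about 1 N at the rim) stops it when no longer pushed. Origin on the axis at its underside; its -x points at the start nest (yaw equal to the reader's when that is in front). Six nests at 60 degree steps, narrow and wide in turn.
- fin (a point): One of six alike upright finger fins on the platter's rim, midway between nests (30, 90, 150.. degrees from the start nest); this one is 30 degrees anticlockwise (from above) of the start nest. Each is 16 along the radius (106 to 122 from the axis), 8 thick, 14 high. Point at the middle of its top, 114 from the axis, 55 above the bench.
- start_mark (a point): The raised white triangle on the platter at the outer end of the start nest, point outwards; point at its middle, 114 from the axis. The start nest is at the front when this lies on the line from the axis to the front pointer.
- nest0 (a point): The start nest, which the start mark belongs to: a pocket sunk 5 into the platter, narrow, 64 long (towards the rim) x 28 wide, its mouth chamfered 2. Point at the centre of its floor, 72 from the platter's axis; the pocket's long side lies on the radius.
- nest1 (a point): Nest 1, 60 degrees anticlockwise (seen from above) from the start nest: a pocket sunk 5 into the platter, wide, 48 long (towards the rim) x 44 wide, its mouth chamfered 2. Point at the centre of its floor, 72 from the platter's axis; the pocket's long side lies on the radius (44 across it).
- nest2 (a point): Nest 2, 120 degrees anticlockwise (seen from above) from the start nest: a pocket sunk 5 into the platter, narrow, 64 long (towards the rim) x 28 wide, its mouth chamfered 2. Point at the centre of its floor, 72 from the platter's axis; the pocket's long side lies on the radius.
- nest3 (a point): Nest 3, 180 degrees anticlockwise (seen from above) from the start nest: a pocket sunk 5 into the platter, wide, 48 long (towards the rim) x 44 wide, its mouth chamfered 2. Point at the centre of its floor, 72 from the platter's axis; the pocket's long side lies on the radius (44 across it).
- nest4 (a point): Nest 4, 240 degrees anticlockwise (seen from above) from the start nest: a pocket sunk 5 into the platter, narrow, 64 long (towards the rim) x 28 wide, its mouth chamfered 2. Point at the centre of its floor, 72 from the platter's axis; the pocket's long side lies on the radius.
- nest5 (a point): Nest 5, 300 degrees anticlockwise (seen from above) from the start nest: a pocket sunk 5 into the platter, wide, 48 long (towards the rim) x 44 wide, its mouth chamfered 2. Point at the centre of its floor, 72 from the platter's axis; the pocket's long side lies on the radius (44 across it).
- spent: Spent cartridge: white narrow cartridge just like the fresh ones (60 x 24 x 16, window up, origin at the centre of its underside, x its length), lying in the start nest at the beginning with its top 11 above the platter's top face. All other nests start empty.
- narrow1: Fresh narrow test cartridge: white plastic block 60 long (x) x 24 wide (y) x 16 high (z), 25 to 50 g, small dark window on its top. Origin at the centre of its underside, z up out of its top. It fits only the narrow nests. It starts window up on the bench to the robot's left; None if this start does not have it.
- narrow2: Fresh narrow test cartridge: white plastic block 60 long (x) x 24 wide (y) x 16 high (z), 25 to 50 g, small dark window on its top. Origin at the centre of its underside, z up out of its top. It fits only the narrow nests. It starts window up on the bench to the robot's left; None if this start does not have it.
- narrow3: Fresh narrow test cartridge: white plastic block 60 long (x) x 24 wide (y) x 16 high (z), 25 to 50 g, small dark window on its top. Origin at the centre of its underside, z up out of its top. It fits only the narrow nests. It starts window up on the bench to the robot's left; None if this start does not have it.
- wide1: Fresh wide test cartridge: white plastic block 44 long (x) x 40 wide (y) x 16 high (z), 25 to 50 g, two small dark windows on its top. Origin at the centre of its underside, z up out of its top. It fits only the wide nests. It starts window up on the bench to the robot's left; None if this start does not have it.
- wide2: Fresh wide test cartridge: white plastic block 44 long (x) x 40 wide (y) x 16 high (z), 25 to 50 g, two small dark windows on its top. Origin at the centre of its underside, z up out of its top. It fits only the wide nests. It starts window up on the bench to the robot's left; None if this start does not have it.
- wide3: Fresh wide test cartridge: white plastic block 44 long (x) x 40 wide (y) x 16 high (z), 25 to 50 g, two small dark windows on its top. Origin at the centre of its underside, z up out of its top. It fits only the wide nests. It starts window up on the bench to the robot's left; None if this start does not have it.
- waste_tray: Open yellow waste tray, fixed, to the robot's right: 170 (x) x 130 (y) x 55 high outside, walls and floor 4. Origin at the centre of its underside.
- tube_rack: Bystander: white block 75 x 75 x 50 with nine tube holes, right of the reader. Leave alone.
- gel_bottle: Bystander: green bottle, diameter 60, 150 high, beyond the waste tray. Leave alone.
- towel_roll: Bystander: upright paper roll, diameter 120, 200 high, at the far left. Leave alone.
Not all that is in view belongs to the job. What is shaped like the wide2 but purple is not meant. What is shaped like the narrow3 but brown is not meant.

How it is judged:
By the outcome, as a careful person would: the job done as asked, in the order asked, and still so for the second after the job is handed in, with the robot touching nothing.
Of narrow1, narrow2, narrow3, wide1, wide2, wide3 only 3 to 5 are there at a start; the rules pass over those that are not, and their reading is None.
At some moment in a run one of narrow1, narrow2, narrow3, wide1, wide2, wide3 may be knocked a few centimetres aside while the robot is not near it.
Once in a run the grip may slacken for a moment while it holds something.
It also fails if it takes over 210 s, if anything falls off the work surface, if the arm or the gripper's body presses on something with over 40 N, if the wrist force passes 120 N, or if a joint passes its speed limit or range.

## Robot

A 6-joint arm with a two-finger parallel gripper is mounted at the origin on the work surface. World frame = base frame: x ahead of the robot, y to its left, z up, the work surface at z = 0. Lengths are in mm, angles in rad, forces in N, time in s.
With the tool pointing down it reaches from about 300 to 775 mm from the base axis. Payload 14.6 kg.
Tool frame: the origin (TCP) lies at the very end of the fingers, on their centre line; the grasp point (between the pads) lies 19 mm behind it; z points along the fingers, y is the direction in which the jaws open and shut (so a half turn about z gives the same grasp; the last joint's range is limited). The gripper opens to 94 mm and grips with 3 to 60 N. Pads are 16 mm wide; open, the fingers measure 119 mm over their backs; the gripper's body (75 mm by 177 mm) begins 78 mm behind the grasp point.
Start: joints at [-1.341, 0.3, 1.521, -0, 1.321, -0.067], TCP at [160.847, -525.944, 205.446] pointing down, gripper open.
Joint ranges: [-3.03, 3.03], [-0.79, 2.21], [0.23, 2.52], [-1.04, 4.18], [0, 3.07], [-2.55, 2.55]. Speed limits (rad/s): [2.22, 2.22, 2.57, 3.14, 3.14, 3.14].

## Interface

Orientations are given as [roll, pitch, yaw] about the fixed x, y, z axes, in that order (R = Rz(yaw) Ry(pitch) Rx(roll)).
In Python, from cell import manip gives the robot as it stands.
- The arm moves only by the shell command python3 -m inch 'ROWS' [FORCE]. ROWS is a JSON object of lists of equal length, an entry for each row: "grip": the opening, from -1 (shut) to 1 (fully open), so that 0 is half open; "travel": the shift along the world's x, y, z in cm, a list of three; "turn": the turn, a rotation vector about the world's x, y, z in degrees, a list of three. A call has 1 to 10 rows; each row is the pose to reach, as a shift and turn from the pose measured when the call began; what a row does not reach only later rows make up. A row lasts 1/8 s, in which the tool goes at most 62.5 mm and 10.7 degrees, less where a joint would pass 70% of its speed; a pose out of reach is approached as far as the arm can. A call with a gripper value outside its range is refused whole. The fingers move at their own pace and stop on an object; FORCE is the grip in N (left out, the last holds). Time passes only in rows, so rows that repeat a pose let the fingers close. It gives the time, the measured TCP pose, the force and the opening at its end, in the units of the state.
- manip.read_state(): the state, without advancing time (a new reading comes with each control period).
- manip.camera(name): name is "scene" or "top" or "wrist"; returns (picture, depth): 384x512x3 uint8, red, green, blue; 384x512 float32, mm along the optical axis (not along the pixel's ray), 0 where there is no reading.
- manip.calibration(name): a dict with "fx", "fy", "cx", "cy" (pixels), "k1" (the pictures are not rectified: a ray, as slopes to the right and down, at radius r is drawn at 1 + k1 r^2 times it, then the intrinsics apply), "world_from_camera" (4x4, takes a point from camera to world coordinates). Camera axes: x right, y up, looking along -z (the intrinsics and any distortion apply to the point x, -y, -z); pixel columns grow to the right and rows downward; lengths in mm; the calibration is good to about 2 mm. A picture is of the moment at which its call begins: read the wrist's pose just before it. calibration takes no time and is no camera call; for the wrist camera it gives the pose at the moment of the call.
- manip.sign_off(): hands the job in, once; it reports no verdict.
Trained networks look in the newest picture that a camera, given by its name, has taken for a name from the list of things; names that differ only in an ending like _2 or _b are one class to them, and where a whole thing is asked for, a point or a joint stands for the part that bears it (a point fixed in the world has none). Each returns a list of dicts, best first, with "p" (0 to 1); they miss things now and then, are a little off and sometimes report something else, mostly with a low value. They report only what shows in the picture. A call takes as long as a camera call. They do not tell look-alikes from the thing itself.
- manip.look_for(camera, label): "bbox" ([left, top, right, bottom] in pixels, round what is visible of it).
The state is a dict: "clock": time; "joints": joint angles; "qd": joint speeds; "effort": joint torques, N m; "eef_pos": TCP position; "eef_rot": TCP orientation; "wrist_force": force on the tool from outside, world axes, zero at the start; "moment": the same for the moment, N m; "finger_gap": finger opening in mm.
Only numpy, scipy, OpenCV 4.12 (cv2) and the standard library are available. Lean on these libraries where they do the work, as an engineer would, in place of code of your own. Each camera call takes 0.05 s, during which the arm holds its last target.

## Working session

There is one attempt and no reset: what is moved stays moved. The work goes in short steps, Python scripts to look and compute and a shell command to move; the robot and the scene stay as the last step left them, time stands still between calls to the robot, and variables do not carry over. Pictures are saved under pics/ and viewed, and the job is handed in when it is done.

```bash
ls; mkdir -p pics
python3 - <<'E'
from cell import manip
import cv2,numpy as np
s=manip.read_state();print({k:np.round(v,3).tolist() for k,v in s.items()})
for n in ["scene","top","wrist"]:
    p,d=manip.camera(n);cv2.imwrite(f"pics/{n}0.png",p[:,:,::-1]);c=manip.calibration(n);print(n,{k:np.round(v,3).tolist() for k,v in c.items()})
E
```

```text
pics
{'clock': 0.0, 'joints': [-1.341, 0.3, 1.522, -0.0, 1.321, -0.067], 'qd': [-0.001, 0.0, 0.002, 0.002, 0.0, -0.0], 'effort': [-0.001, -53.181, -35.273, 0.071, 0.025, -0.0], 'eef_pos': [160.761, -525.689, 204.865], 'eef_rot': [-3.14, -0.0, 0.297], 'wrist_force': [-0.055, -0.332, 0.266], 'moment': [-0.01, -0.007, -0.004], 'finger_gap': 93.777}
scene {'fx': 473.905, 'fy': 473.905, 'cx': 255.093, 'cy': 188.568, 'k1': -0.153, 'world_from_camera': [[-0.239, -0.825, 0.512, 1200.209], [0.971, -0.197, 0.135, 178.744], [-0.011, 0.53, 0.848, 1157.119], [0.0, 0.0, 0.0, 1.0]]}
top {'fx': 406.09, 'fy': 406.09, 'cx': 257.407, 'cy': 200.218, 'k1': -0.146, 'world_from_camera': [[-0.013, 0.983, -0.181, 388.515], [-1.0, -0.012, 0.009, 7.283], [0.007, 0.181, 0.983, 1143.315], [0.0, 0.0, 0.0, 1.0]]}
wrist {'fx': 265.098, 'fy': 265.098, 'cx': 253.973, 'cy': 190.015, 'k1': -0.01, 'world_from_camera': [[0.292, 0.921, 0.258, 235.009], [-0.956, 0.281, 0.077, -504.695], [-0.002, -0.269, 0.963, 384.748], [0.0, 0.0, 0.0, 1.0]]}
```

View pics/top0.png

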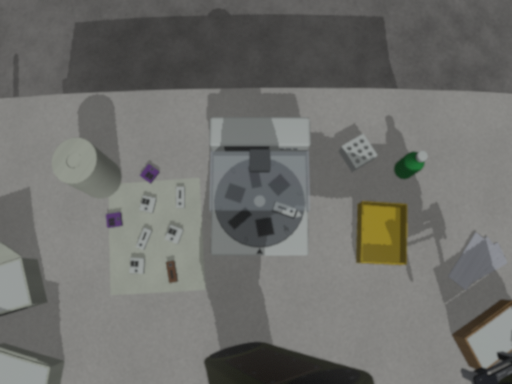

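View pics/scene0.png

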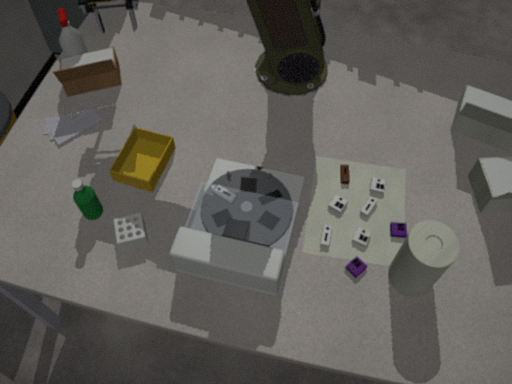

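View pics/wrist0.png

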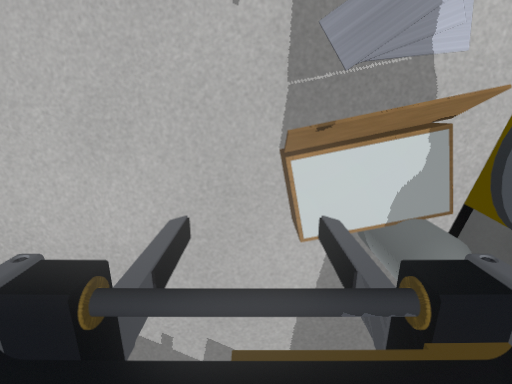

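```bash
cat > h.py <<'E'
from cell import manip
import cv2,numpy as np
def ray(cam,px,c=None):
    c=c or manip.calibration(cam)
    K=np.array([[c['fx'],0,c['cx']],[0,c['fy'],c['cy']],[0,0,1.]])
    p=cv2.undistortPoints(np.array(px,float).reshape(-1,1,2),K,np.array([c['k1'],0,0,0.])).reshape(-1,2)
    T=np.array(c['world_from_camera']);d=np.c_[p[:,0],-p[:,1],-np.ones(len(p))]@T[:3,:3].T
    return T[:3,3],d
def at(cam,px,z,c=None):
    o,d=ray(cam,px,c);t=(z-o[2])/d[:,2];return o+t[:,None]*d
def proj(cam,P,c=None):
    c=c or manip.calibration(cam);T=np.array(c['world_from_camera']);P=np.atleast_2d(P).astype(float)
    q=(P-T[:3,3])@T[:3,:3];a=q[:,:2]*[1,-1]/-q[:,2:]
    r2=(a**2).sum(1,keepdims=True);a=a*(1+c['k1']*r2);return a*[c['fx'],c['fy']]+[c['cx'],c['cy']]
def crop(cam,img,box,s,name):
    x0,y0,x1,y1=box;o=cv2.resize(img[y0:y1,x0:x1,::-1],None,fx=s,fy=s,interpolation=cv2.INTER_CUBIC);cv2.imwrite('pics/'+name,o)
E
python3 - <<'E'
from h import *
p,d=manip.camera("top");np.save('top.npy',p)
crop("top",p,(200,110,320,260),4,"t_read.png");crop("top",p,(100,150,210,300),4,"t_cart.png")
for l in ["reader","front_pointer","start_mark","spent","narrow1","wide1","waste_tray","platter","fin","nest0"]:
    print(l,[(np.round(r['bbox'],1).tolist(),round(r['p'],2)) for r in manip.look_for("top",l)])
E
```

```text
reader [([207.8, 117.6, 311.8, 258.2], 0.89), ([215.4, 212.2, 303.0, 247.1], 0.72)]
front_pointer [([209.1, 114.5, 313.2, 256.3], 0.73), ([175.2, 187.8, 185.2, 211.3], 0.66)]
start_mark [([216.5, 212.8, 301.9, 245.0], 0.8), ([209.5, 114.7, 312.2, 254.2], 0.36)]
spent []
narrow1 [([174.0, 185.1, 183.3, 209.2], 0.68), ([138.4, 227.1, 151.3, 251.0], 0.66), ([214.7, 210.3, 304.3, 245.7], 0.65), ([165.5, 261.2, 178.2, 282.5], 0.5), ([163.9, 225.5, 179.4, 243.9], 0.37)]
wide1 [([140.0, 198.5, 158.3, 214.0], 0.75), ([167.2, 224.1, 180.8, 245.2], 0.66), ([105.8, 214.3, 123.3, 227.8], 0.66), ([135.5, 228.8, 153.8, 251.1], 0.56), ([131.3, 257.9, 141.5, 271.2], 0.51), ([142.1, 163.8, 161.2, 183.9], 0.5)]
waste_tray [([355.2, 200.4, 410.9, 267.4], 0.86), ([282.3, 212.7, 297.1, 215.8], 0.3)]
platter [([216.9, 211.3, 301.7, 246.9], 0.78), ([210.9, 115.8, 313.5, 253.5], 0.41)]
fin [([212.7, 209.9, 301.6, 249.0], 0.55)]
nest0 [([213.9, 209.8, 301.4, 245.8], 0.91)]
```

View pics/t_read.png

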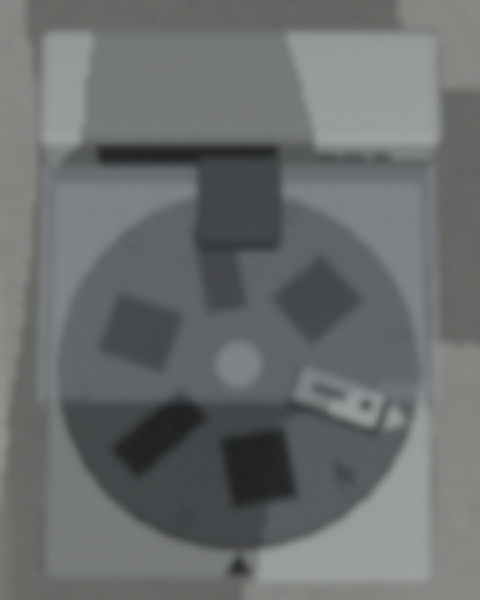

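View pics/t_cart.png

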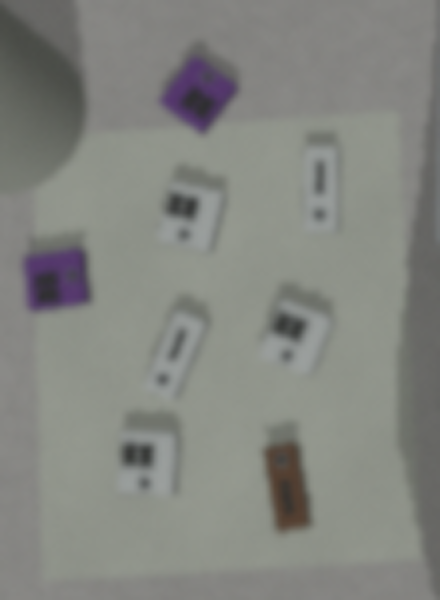

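Run:
```python
from h import *
p=np.load('top.npy')
f=lambda cx,cy:(cx/4+200-.375,cy/4+110-.375)
for n,px,z in [("hub",f(238,365),41),("ptr tip",f(238,556),30),("FL",f(46,580),28),("FR",f(431,582),28),("towFL",f(42,147),122),("towFR",f(440,147),122),("towBL",f(42,32),122),("towBR",f(440,32),122),("mark",f(398,418),42),("finR",f(345,473),55),("finL",f(186,517),55),("hoodL",f(58,402),72),("hoodR",f(420,402),72)]:
    print(n,at("top",px,z)[0].round(1))
# cartridges
hsv=cv2.cvtColor(p,cv2.COLOR_RGB2HSV)
sub=p[150:300,100:210].astype(int)
m=((sub.min(2)>165)).astype(np.uint8)
print(np.percentile(sub.min(2),[50,90,97,99]))
m=cv2.morphologyEx(m,cv2.MORPH_CLOSE,np.ones((3,3)))
cs,_=cv2.findContours(m,cv2.RETR_EXTERNAL,cv2.CHAIN_APPROX_NONE)
for c in cs:
    if cv2.contourArea(c)<40: continue
    q=at("top",c.reshape(-1,2)+[100,150],16)
    r=cv2.minAreaRect(q[:,:2].astype(np.float32));print(np.round(r[0],1),np.round(r[1],1),round(r[2],1), cv2.contourArea(c))
for n in ["waste_tray"]:
    b=manip.look_for("top",n)[0]['bbox'];print(at("top",[(b[0],b[1]),(b[2],b[3])],55).round())
```

```text
hub [589.3  -7.5  41. ]
ptr tip [458.6  -5.8  30. ]
FL [443.7 125.7  28. ]
FR [ 439.  -137.8   28. ]
towFL [721.8 120.5 122. ]
towFR [ 719.  -141.6  122. ]
towBL [802.6 121.6 122. ]
towBR [ 799.9 -145.1  122. ]
mark [ 550.8 -116.9   42. ]
finR [511.9 -78.4  55. ]
finL [483.6  29.   55. ]
hoodL [559.9 113.5  72. ]
hoodR [ 557.  -128.6   72. ]
[135. 140. 142. 149.]
[[ 585. -272.   55.]
 [ 398. -418.   55.]]
```

```bash
python3 -m inch '{"grip":[0,0,-0.4,-0.4,-0.4,-0.4,-0.4,-0.4,-0.4,-0.4],"travel":[[3,4,0],[6.5,8.5,0],[10,13,0],[14,18,0],[18,23.5,0],[22,28.5,0],[26,34,0],[30,39,0],[32.5,42,0],[33.4,43.3,0]],"turn":[[0,0,3],[0,0,8],[0,0,16],[0,0,24],[0,0,24],[0,0,24],[0,0,24],[0,0,24],[0,0,24],[0,0,24]]}' 10
python3 - <<'E'
from h import *
p,d=manip.camera("wrist");cv2.imwrite("pics/w1.png",p[:,:,::-1])
s=manip.read_state();print(s['eef_pos'],s['eef_rot'],s['joints'])
E
```

```text
clock: 2.0
eef_pos: [496.0, -90.7, 205.3]
eef_rot: [-3.141, 0.0, 0.719]
wrist_force: [-0.5, 0.4, 0.5]
finger_gap: 28.2
[496.00214823 -90.70792647 205.22173703] [-3.14122181e+00 -1.40650155e-04  7.18136771e-01] [-2.53704408e-01  1.98165498e-01  1.64849132e+00  3.38000697e-04
  1.29516284e+00  5.98863096e-01]
```

View pics/w1.png

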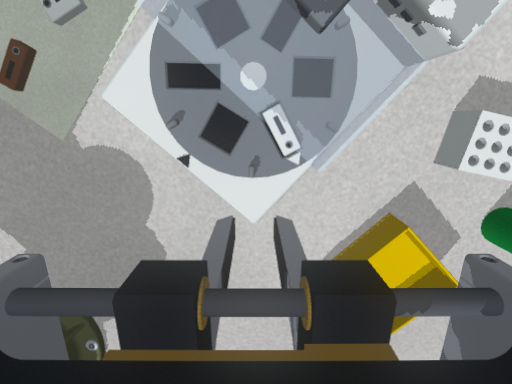

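Run:
```python
from h import *
for n,px,z in [("hub",(253,76),43),("ptr tip",(190,157),32),("FL",(104,96),28),("FR",(254,221),28),("mark",(293,158),43),("finR",(253.5,158),55),("finL",(176,120),55)]:
    print(n,at("wrist",px,z)[0].round(1))
import cv2
im=cv2.imread("pics/w1.png");cv2.imwrite("pics/w1c.png",cv2.resize(im[0:230,90:330],None,fx=3,fy=2.6,interpolation=cv2.INTER_CUBIC))
```

```text
hub [588.1  -9.3  43. ]
ptr tip [458.  -10.8  32. ]
FL [446.8 120.3  28. ]
FR [ 443.8 -136.7   28. ]
mark [ 547.7 -113.1   43. ]
finR [515.5 -73.4  55. ]
finL [488.8  27.3  55. ]
```

View pics/w1c.png

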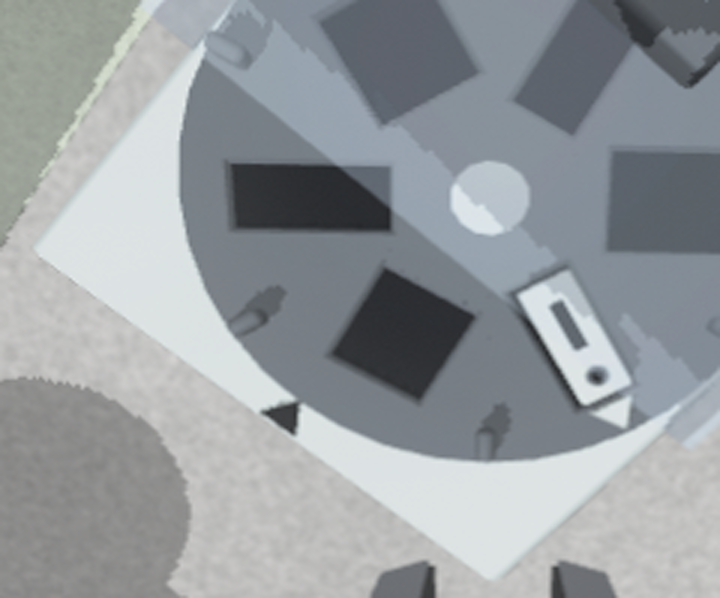

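Run:
```python
from h import *
for n,px,z in [("hub",(253.3,76.1),43),("ptr tip",(187.5,157.5),32),("mark",(295.5,157),43),("finR",(252.5,169),55),("finL",(172.5,123),55),("FL",(102,95.5),28),("FR",(254,222),28)]:
    print(n,at("wrist",px,z)[0].round(1))
for a in (40,41,42): print(a,proj("wrist",[588-114*np.cos(np.radians(a)),-9-114*np.sin(np.radians(a)),55]))
```

```text
hub [588.2  -9.6  43. ]
ptr tip [455.2  -8.7  32. ]
mark [ 550.8 -114.7   43. ]
finR [504.1 -81.6  55. ]
finL [483.1  28.4  55. ]
FL [445.6 122.6  28. ]
FR [ 442.7 -137.7   28. ]
40 [[251.10003497 171.33701316]]
41 [[252.66982738 171.35375367]]
42 [[254.23965043 171.34360232]]
```

```bash
python3 -m inch '{"grip":[-0.55,-0.55,-0.55,-0.55,-0.55,-0.55,-1,-1],"travel":[[0.6,0.7,-4],[0.6,0.7,-9],[0.6,0.7,-13],[0.6,0.7,-15],[0.6,0.7,-15.9],[0.6,0.7,-15.9],[0.6,0.7,-15.9],[0.6,0.7,-15.9]],"turn":[[0,0,0],[0,0,0],[0,0,0],[0,0,0],[0,0,0],[0,0,0],[0,0,0],[0,0,0]]}' 5
cat > arc.py <<'E'
import sys
from h import *
s=manip.read_state();P=s['eef_pos'];A=np.array([588.,-9.])
v=P[:2]-A;phi=np.degrees(np.arctan2(-v[1],-v[0]));r=np.hypot(*v)
print("pos",P.round(1),"yaw",np.degrees(s['eef_rot'][2]).round(1),"phi",phi.round(1),"r",r.round(1),"gap",s['finger_gap'].round(1),"F",s['wrist_force'].round(1),"j6",s['joints'][5].round(2))
tgt=float(sys.argv[1]);n=int(sys.argv[2])
for a in np.linspace(phi,tgt,n+1)[1:]:
    q=A-114*np.array([np.cos(np.radians(a)),np.sin(np.radians(a))])
    print([round(x,1) for x in ((q-P[:2])/10)],"turn",round(a-np.degrees(s['eef_rot'][2]),1))
E
python3 arc.py -30.7 9
```

```text
clock: 3.05
eef_pos: [502.3, -83.9, 47.1]
eef_rot: [3.141, -0.001, 0.718]
wrist_force: [-3.1, -0.1, 4.0]
finger_gap: 8.0Traceback (most recent call last):
  File "arc.py", line 5, in <module>
    print("pos",P.round(1),"yaw",np.degrees(s['eef_rot'][2]).round(1),"phi",phi.round(1),"r",r.round(1),"gap",s['finger_gap'].round(1),"F",s['wrist_force'].round(1),"j6",s['joints'][5].round(2))
                                                                                                              ^^^^^^^^^^^^^^^^^^^^^
AttributeError: 'float' object has no attribute 'round'
```

Gap 8.0: the fin is held.

```bash
sed -i "s/s\['finger_gap'\].round(1)/s['finger_gap']/" arc.py; python3 arc.py -30.7 9
```

```text
pos [502.3 -83.9  47.1] yaw 41.1 phi 41.2 r 113.8 gap 8.032588370115509 F [-3.1 -0.1  4. ] j6 0.61
[np.float64(-1.0), np.float64(1.3)] turn -8.0
[np.float64(-1.7), np.float64(2.6)] turn -16.0
[np.float64(-2.3), np.float64(4.1)] turn -23.9
[np.float64(-2.7), np.float64(5.7)] turn -31.9
[np.float64(-2.8), np.float64(7.2)] turn -39.9
[np.float64(-2.8), np.float64(8.8)] turn -47.9
[np.float64(-2.5), np.float64(10.4)] turn -55.9
[np.float64(-1.9), np.float64(11.9)] turn -63.9
[np.float64(-1.2), np.float64(13.3)] turn -71.8
```

```bash
python3 -m inch '{"grip":[-1,-1,-1,-1,-1,-1,-1,-1,-1,-1],"travel":[[-1,1.3,0],[-1.7,2.6,0],[-2.3,4.1,0],[-2.7,5.7,0],[-2.8,7.2,0],[-2.8,8.8,0],[-2.5,10.4,0],[-1.9,11.9,0],[-1.2,13.3,0],[-1.2,13.3,0]],"turn":[[0,0,-8],[0,0,-16],[0,0,-24],[0,0,-32],[0,0,-40],[0,0,-48],[0,0,-56],[0,0,-64],[0,0,-72],[0,0,-72]]}'
python3 arc.py -30.7 1
```

```text
clock: 4.3
eef_pos: [490.1, 50.3, 47.3]
eef_rot: [3.141, 0.0, -0.539]
wrist_force: [-5.3, 4.1, 3.5]
finger_gap: 7.9
pos [490.1  50.3  47.3] yaw -30.9 phi -31.2 r 114.5 gap 7.896290640257448 F [-5.3  4.1  3.5] j6 2.14
[np.float64(-0.0), np.float64(-0.1)] turn 0.2
```

```bash
python3 -m inch '{"grip":[-0.5,-0.5,-0.5,-0.4,-0.3,-0.1,-0.1,-0.1],"travel":[[0,0,0],[0,0,0],[0,0,3],[0,0,8],[-1,-2,12],[-2,-4,15],[-3,-5.9,15.5],[-3,-5.9,15.5]],"turn":[[0,0,0],[0,0,0],[0,0,0],[0,0,5],[0,0,14],[0,0,23],[0,0,30.2],[0,0,30.2]]}'
python3 - <<'E'
from h import *
p,d=manip.camera("wrist");cv2.imwrite("pics/w2.png",p[:,:,::-1])
crop("",p,(150,40,370,230),3,"w2c.png")
s=manip.read_state();print(s['eef_pos'],s['eef_rot'])
E
```

```text
clock: 5.3
eef_pos: [460.1, -9.6, 203.0]
eef_rot: [3.141, -0.001, -0.014]
wrist_force: [0.0, -0.3, -0.3]
finger_gap: 42.4
[460.17775936  -8.95421379 202.42938204] [ 3.14111076e+00 -4.23021053e-04 -1.54189760e-02]
```

View pics/w2c.png

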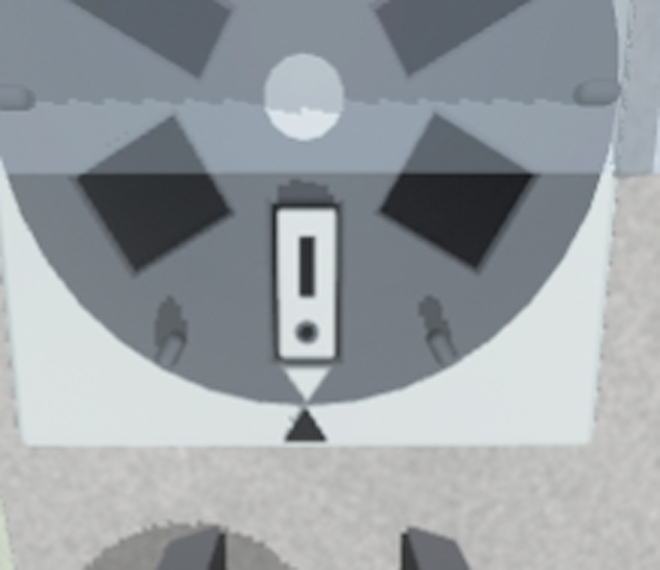

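Run:
```python
from h import *
f=lambda x,y:((x-1)/3+150,(y-1)/3+40)
for n,px,z in [("hub",(304,97),43),("ptr",(305,406),32),("mark tip",(306,400),43),("mark mid",(306.5,380),43),("nestBL",(273,362),41),("nestBR",(341,362),41),("nestTL",(273,204),41),("nestTR",(340,204),41),("cTL",(279,209),52),("cTR",(336,209),52),("cBL",(279,358),52),("cBR",(336,358),52),("FL",(24,445),28),("FR",(592,443),28)]:
    print(n,at("wrist",f(*px),z)[0].round(1))
```

```text
hub [587.9  -9.   43. ]
ptr [460.9  -6.9  32. ]
mark tip [465.9  -7.6  43. ]
mark mid [474.8  -7.9  43. ]
nestBL [482.5   6.4  41. ]
nestBR [482. -23.  41.]
nestTL [547.8   4.5  41. ]
nestTR [547.3 -23.   41. ]
cTL [545.5   1.6  52. ]
cTR [545.1 -21.   52. ]
cBL [485.9   3.3  52. ]
cBR [485.5 -20.5  52. ]
FL [443.7 123.3  28. ]
FR [ 440.4 -139.    28. ]
```

```bash
python3 -m inch '{"grip":[-0.1,-0.1,-0.1,-0.1,-0.1,-0.1,-1,-1,-1,-1],"travel":[[2.5,0.1,-4],[5.6,0.1,-9],[5.6,0.1,-13],[5.6,0.1,-15],[5.6,0.1,-15.8],[5.6,0.1,-15.8],[5.6,0.1,-15.8],[5.6,0.1,-15.8],[5.6,0.1,-15.3],[5.6,0.1,-13]],"turn":[[0,0,0],[0,0,0],[0,0,0],[0,0,0],[0,0,0],[0,0,0],[0,0,0],[0,0,0],[0,0,0],[0,0,0]]}' 20
```

```text
clock: 6.6
eef_pos: [515.6, -8.0, 72.3]
eef_rot: [3.141, 0.001, -0.016]
wrist_force: [-0.5, 0.2, 0.4]
finger_gap: 23.9
```

```bash
python3 -m inch '{"grip":[-1,-1,-1,-1,-1,-1,-1,-1,-1,-1],"travel":[[0,0,3],[0,-2,6],[-0.5,-7,7],[-1,-13,7],[-1.5,-19,7],[-2,-25,7],[-2.4,-30,7],[-2.4,-33.7,5],[-2.4,-33.7,1],[-2.4,-33.7,-2]],"turn":[[0,0,0],[0,0,0],[0,0,0],[0,0,0],[0,0,0],[0,0,0],[0,0,0],[0,0,0],[0,0,0],[0,0,0]]}' 20
python3 - <<'E'
from h import *
p,d=manip.camera("top");crop("",p,(330,180,440,290),5,"t3.png");
E
```

```text
clock: 7.85
eef_pos: [491.1, -345.2, 51.2]
eef_rot: [-3.142, 0.002, -0.017]
wrist_force: [1.1, 0.3, -0.3]
finger_gap: 23.5
```

View pics/t3.png

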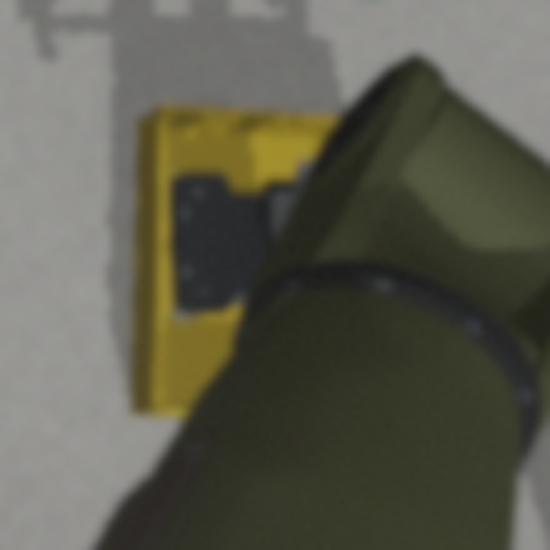

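```bash
python3 -m inch '{"grip":[-1,-1,-0.2,-0.2,-0.2,-0.2,-0.2,-0.2,-0.2,-0.2],"travel":[[0,0,-2],[0,0,-3.2],[0,0,-3.2],[0,0,-3.2],[0,0,1],[0,0,6],[0,1,10],[-1,7,15],[-2,13,16],[-3,19,16]],"turn":[[0,0,0],[0,0,0],[0,0,0],[0,0,0],[0,0,0],[0,0,0],[0,0,0],[0,0,0],[0,0,0],[0,0,0]]}' 20
python3 - <<'E'
from h import *
p,d=manip.camera("top");np.save('top.npy',p);crop("",p,(330,180,440,290),5,"t4.png");
crop("",p,(100,150,210,300),4,"t4c.png")
E
```

```text
clock: 9.15
eef_pos: [461.6, -164.0, 209.2]
eef_rot: [-3.14, 0.002, -0.017]
wrist_force: [1.2, -0.9, 0.1]
finger_gap: 37.5
```

View pics/t4.png

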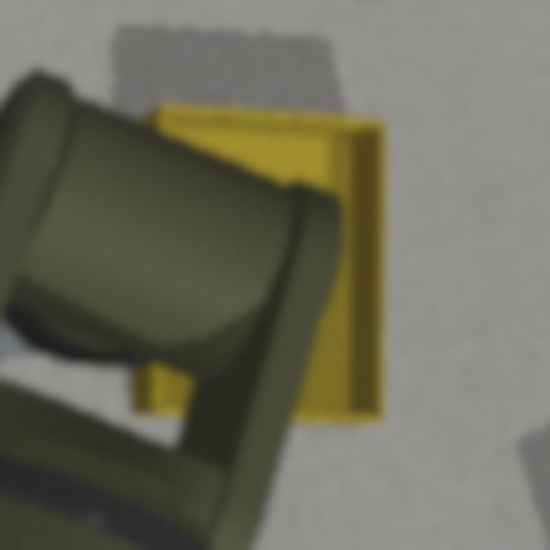

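View pics/t4c.png

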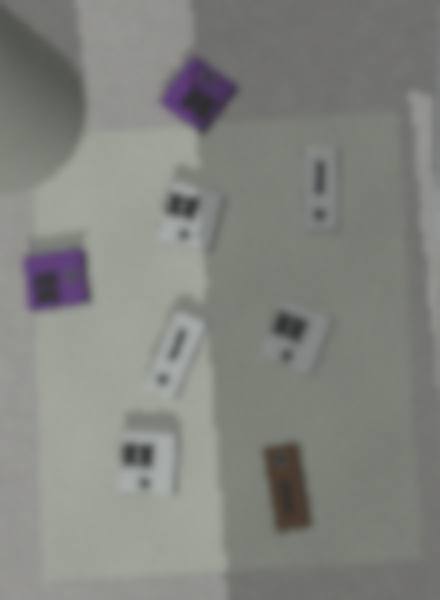

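Run:
```python
from h import *
f=lambda cx,cy:(cx/4+100-.375,cy/4+150-.375)
for n,px in dict(N1=(322,188),N2=(178,353),W1=(192,215),W2=(298,338),W3=(148,462),brown=(288,487),roll=(10,120)).items():
    print(n,at("top",f(*px),16)[0].round(1))
```

```text
N1 [608.7 216.2  16. ]
N2 [492.1 316.2  16. ]
W1 [590.3 309.3  16. ]
W2 [502.1 231.1  16. ]
W3 [416.1 335.5  16. ]
brown [398.8 236.4  16. ]
roll [662.  447.8  16. ]
```

```bash
python3 -m inch '{"grip":[-0.1,-0.1,-0.1,-0.1,-0.1,-0.1,-0.1,-0.1,-0.1],"travel":[[1,4,0],[2,10,0],[3,16,0],[4,22,0],[5,28,0],[6,33,0],[7,37,-1],[7.8,39,-2],[7.8,39,-2]],"turn":[[0,0,0],[0,0,0],[0,0,0],[0,0,0],[0,0,0],[0,0,0],[0,0,0],[0,0,0],[0,0,0]]}' 20
cat > wl.py <<'E'
import sys
from h import *
tag=sys.argv[1]
c=manip.calibration("wrist")
p,d=manip.camera("wrist");s=manip.read_state();cv2.imwrite(f"pics/{tag}.png",p[:,:,::-1]);np.save('w.npy',p)
print("tcp",s['eef_pos'].round(1),"yaw",np.degrees(s['eef_rot'][2]).round(2))
hsv=cv2.cvtColor(p,cv2.COLOR_RGB2HSV)
T=np.array(c['world_from_camera'])
q=[]
v,u=np.mgrid[0:384,0:512]
o,dd=ray("wrist",np.c_[u.ravel(),v.ravel()],c)
w=o+dd*d.ravel()[:,None];z=w[:,2].reshape(384,512)
z0=float(sys.argv[2]) if len(sys.argv)>2 else 0.
m=((z>z0+9)&(z<z0+24)&(d>0)&(v<250)).astype(np.uint8)
m=cv2.morphologyEx(m,cv2.MORPH_OPEN,np.ones((3,3)))
cs,_=cv2.findContours(m,cv2.RETR_EXTERNAL,cv2.CHAIN_APPROX_NONE)
for k in cs:
    a=cv2.contourArea(k)
    if a<80: continue
    mk=np.zeros_like(m);cv2.drawContours(mk,[k],-1,1,-1)
    col=np.median(p[mk>0],0)
    P=at("wrist",k.reshape(-1,2),z0+16,c)
    r=cv2.minAreaRect(P[:,:2].astype(np.float32));(cx,cy),(w1,h1),an=r
    if w1<h1: w1,h1,an=h1,w1,an-90
    an=(an+90)%180-90
    b=k.reshape(-1,2).mean(0)
    print("px",b.round(),"xy",np.round((cx,cy),1),"size",np.round((w1,h1),1),"yaw",round(an,1),"rgb",col,"z",round(float(np.median(z[mk>0])),1))
E
python3 wl.py w5
```

```text
clock: 10.32
eef_pos: [538.3, 232.2, 189.0]
eef_rot: [-3.138, 0.004, -0.012]
wrist_force: [0.9, -1.0, 0.4]
finger_gap: 42.0
tcp [538.4 231.3 189.5] yaw -0.76
px [183. 245.] xy [433.6 337.3] size [33.4 13. ] yaw 89.4 rgb [176. 183. 184.] z 16.0
px [194. 208.] xy [491.  317.1] size [60.  24.3] yaw -22.9 rgb [162. 169. 169.] z 16.5
px [253. 200.] xy [502.2 233. ] size [45.2 40. ] yaw -21.2 rgb [157. 165. 164.] z 16.8
px [126. 171.] xy [544.3 405.9] size [47.4 40.3] yaw -81.9 rgb [118.  76. 157.] z 16.7
px [193. 137.] xy [588.5 309.2] size [44.1 40.8] yaw -13.0 rgb [159. 167. 166.] z 16.7
px [264. 121.] xy [607.4 217.6] size [59.2 23.3] yaw 0.4 rgb [222. 228. 228.] z 16.6
px [115.  82.] xy [656.7 404.8] size [93.3 26.1] yaw -13.3 rgb [120.5 125.5 118. ] z 16.4
px [190.  63.] xy [678.  307.5] size [43.9 41.6] yaw -36.0 rgb [ 89.  52. 119.] z 16.5
px [344.  27.] xy [714.8 123. ] size [44.2  4.5] yaw -1.2 rgb [107. 111. 112.] z 19.8
```

View pics/w5.png

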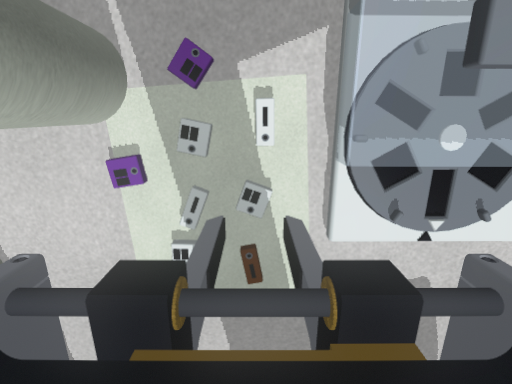

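```bash
python3 - <<'E'
from h import *
p=np.load('w.npy');crop("",p,(160,80,300,290),2.8,"w5c.png")
E
python3 -m inch '{"grip":[-0.1,-0.1,-0.1,-0.1,-0.1,-0.1,-1,-1,-1,-1],"travel":[[3,-0.5,-4],[6.9,-1.4,-9],[6.9,-1.4,-14],[6.9,-1.4,-17],[6.9,-1.4,-18.1],[6.9,-1.4,-18.1],[6.9,-1.4,-18.1],[6.9,-1.4,-18.1],[6.9,-1.4,-17],[6.9,-1.4,-12]],"turn":[[0,0,1],[0,0,1],[0,0,1],[0,0,1],[0,0,1],[0,0,1],[0,0,1],[0,0,1],[0,0,1],[0,0,1]]}' 20
```

```text
clock: 11.62
eef_pos: [606.0, 216.9, 68.5]
eef_rot: [-3.14, 0.008, 0.004]
wrist_force: [0.3, -0.5, 0.2]
finger_gap: 23.8
```

View pics/w5c.png

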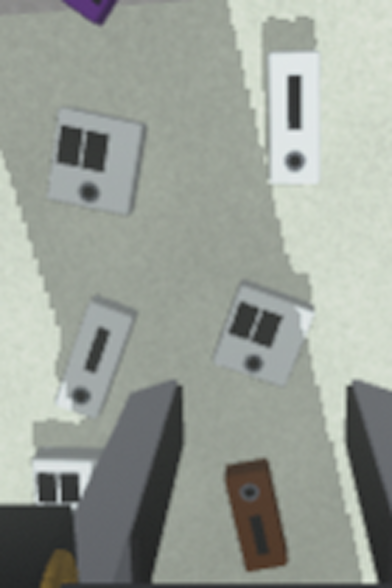

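```bash
python3 -m inch '{"grip":[-1,-1,-1,-1,-1,-1,-1,-1,-1,-1],"travel":[[0,0,4],[-1,-2,7],[-3,-7,7],[-5,-12,7],[-7,-17,7],[-9.1,-21,6],[-9.1,-22.5,3],[-9.1,-22.5,0],[-9.1,-22.5,-0.6],[-9.1,-22.5,-0.6]],"turn":[[0,0,-1],[0,0,-1],[0,0,-1],[0,0,-1],[0,0,-1],[0,0,-1],[0,0,-1],[0,0,-1],[0,0,-1],[0,0,-1]]}' 20
python3 - <<'E'
from h import *
p,d=manip.camera("wrist");crop("",p,(130,40,390,280),3,"w6.png");print(manip.read_state()['eef_pos'],manip.read_state()['eef_rot'])
E
```

```text
clock: 12.88
eef_pos: [515.4, -7.9, 63.4]
eef_rot: [-3.14, 0.007, -0.013]
wrist_force: [1.3, -0.4, 0.2]
finger_gap: 23.7
[515.65028905  -7.8413557   63.76156178] [-3.13976696  0.00612831 -0.01284314]
```

View pics/w6.png

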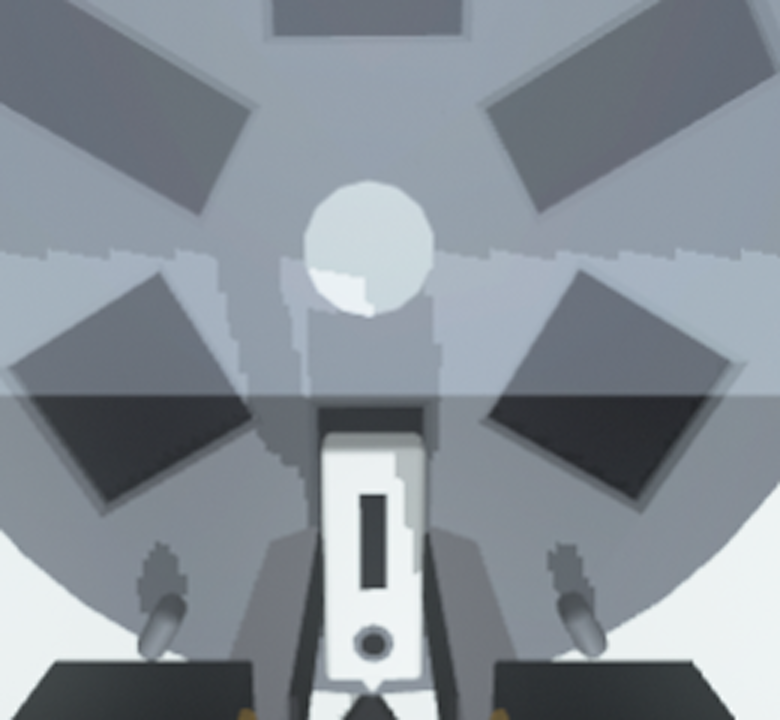

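```bash
python3 -m inch '{"grip":[-1,-1,-1,-1,-1],"travel":[[-0.1,0,-0.8],[-0.1,0,-1.5],[-0.1,0,-1.9],[-0.1,0,-2.0],[-0.1,0,-2.0]],"turn":[[0,0,0],[0,0,0],[0,0,0],[0,0,0],[0,0,0]]}' 20
```

```text
clock: 13.55
eef_pos: [515.0, -7.7, 45.1]
eef_rot: [-3.14, 0.005, -0.013]
wrist_force: [-7.0, 1.0, 19.1]
finger_gap: 23.4
```

```bash
python3 -m inch '{"grip":[-0.5,-0.2,-0.2,-0.2,-0.2,-0.2,-0.2,-0.2],"travel":[[0,0,0],[0,0,0],[0,0,2],[-1,0,6],[-3,0,10],[-5.5,0,14],[-5.5,0,15.5],[-5.5,0,15.5]],"turn":[[0,0,0],[0,0,0],[0,0,0],[0,0,0],[0,0,0],[0,0,0],[0,0,0],[0,0,0]]}' 20
python3 wl.py w7 36
python3 - <<'E'
from h import *
p=np.load('w.npy');crop("",p,(150,40,370,230),3,"w7c.png")
E
```

```text
clock: 14.55
eef_pos: [460.7, -7.8, 200.3]
eef_rot: [-3.14, 0.004, -0.013]
wrist_force: [-0.0, -0.8, -0.8]
finger_gap: 37.7
tcp [460.3  -7.8 199.1] yaw -0.73
px [253. 135.] xy [513.9  -8.5] size [58.5 23.9] yaw -0.7 rgb [218. 224. 225.] z 52.6
px [483. 154.] xy [ 489.6 -292.9] size [182.2  71.1] yaw 14.0 rgb [103.  87.   0.] z 52.8
```

View pics/w7c.png

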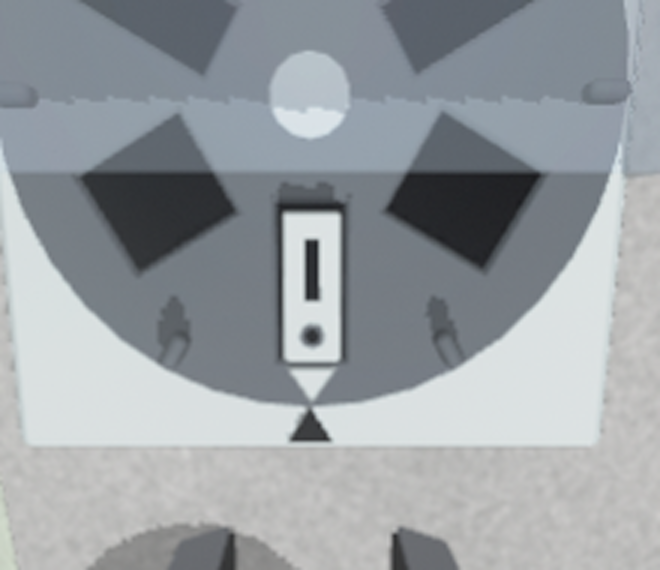

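```bash
python3 -m inch '{"grip":[-0.55,-0.55,-0.55,-0.55,-0.55,-0.55,-1,-1],"travel":[[1,-2,-2],[2,-4,-5],[2.8,-5.7,-9],[2.8,-5.7,-13],[2.8,-5.7,-15.2],[2.8,-5.7,-15.2],[2.8,-5.7,-15.2],[2.8,-5.7,-15.2]],"turn":[[0,0,10],[0,0,20],[0,0,30],[0,0,30],[0,0,30],[0,0,30],[0,0,30],[0,0,30]]}' 5
python3 arc.py -30.9 8
```

```text
clock: 15.6
eef_pos: [488.6, -64.8, 47.7]
eef_rot: [-3.14, 0.005, 0.511]
wrist_force: [1.4, 0.9, -2.1]
finger_gap: 8.4
pos [488.6 -64.8  47.7] yaw 29.3 phi 29.3 r 114.0 gap 8.392593941034761 F [ 1.4  0.9 -2.1] j6 0.86
[np.float64(-0.6), np.float64(1.3)] turn -7.5
[np.float64(-1.1), np.float64(2.8)] turn -15.0
[np.float64(-1.4), np.float64(4.2)] turn -22.6
[np.float64(-1.5), np.float64(5.7)] turn -30.1
[np.float64(-1.3), np.float64(7.2)] turn -37.6
[np.float64(-1.0), np.float64(8.7)] turn -45.1
[np.float64(-0.5), np.float64(10.1)] turn -52.7
[np.float64(0.2), np.float64(11.4)] turn -60.2
```

```bash
python3 -m inch '{"grip":[-1,-1,-1,-1,-1,-1,-1,-1,-1],"travel":[[-0.6,1.3,0],[-1.1,2.8,0],[-1.4,4.2,0],[-1.5,5.7,0],[-1.3,7.2,0],[-1,8.7,0],[-0.5,10.1,0],[0.2,11.4,0],[0.2,11.4,0]],"turn":[[0,0,-7.5],[0,0,-15],[0,0,-22.5],[0,0,-30],[0,0,-37.5],[0,0,-45],[0,0,-52.5],[0,0,-60],[0,0,-60]]}'
python3 arc.py -30.9 1
```

```text
clock: 16.73
eef_pos: [490.2, 50.4, 48.0]
eef_rot: [-3.14, 0.007, -0.537]
wrist_force: [-6.0, 4.2, 1.8]
finger_gap: 7.8
pos [490.2  50.4  48. ] yaw -30.8 phi -31.3 r 114.5 gap 7.830522108400164 F [-6.   4.2  1.8] j6 2.13
[np.float64(0.0), np.float64(-0.1)] turn -0.1
```

```bash
python3 -m inch '{"grip":[-0.5,-0.5,-0.4,-0.2,0.1,0.2,0.3,0.3,0.3],"travel":[[0,0,0],[0,0,1],[0,0,5],[0,2,9],[-1,6,12],[-2.5,11,14],[-4,16,14.2],[-5,20,14.2],[-5,20.5,14.2]],"turn":[[0,0,0],[0,0,0],[0,0,0],[0,0,3],[0,0,6],[0,0,9],[0,0,10],[0,0,10],[0,0,10]]}' 20
python3 wl.py w8
```

```text
clock: 17.85
eef_pos: [439.6, 257.1, 190.9]
eef_rot: [-3.139, 0.006, -0.36]
wrist_force: [-0.6, -0.3, -0.9]
finger_gap: 61.4
tcp [440.  256.3 190.7] yaw -20.67
px [208. 208.] xy [414.8 335.2] size [44.8 40. ] yaw -1.9 rgb [157. 163. 163.] z 16.8
px [277. 197.] xy [398.  238.1] size [61.1 24.2] yaw 10.3 rgb [81. 61. 46.] z 16.7
px [198. 155.] xy [489.1 317.5] size [60.  23.9] yaw -24.5 rgb [155. 162. 162.] z 16.7
px [120. 141.] xy [543.6 406.2] size [46.7 40.7] yaw -81.9 rgb [112.  71. 149.] z 16.7
px [253. 125.] xy [501.7 233. ] size [42.9 39.8] yaw -20.7 rgb [154. 160. 161.] z 16.7
px [172.  79.] xy [588.  309.3] size [44.5 41.3] yaw -12.8 rgb [153. 160. 160.] z 16.6
px [320.  44.] xy [561.1 125.2] size [53.5  4.5] yaw -0.5 rgb [ 97. 101. 102.] z 19.2
px [78. 65.] xy [642.9 414.3] size [103.6  33.6] yaw -32.3 rgb [130.  135.5 127. ] z 16.3
px [140.  11.] xy [671.  312.7] size [43.2 29.8] yaw 57.2 rgb [67. 41. 89.] z 16.5
```

View pics/w8.png

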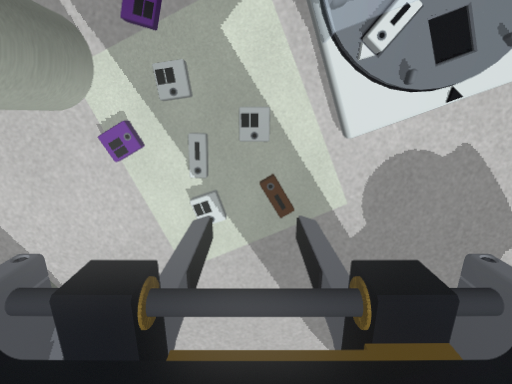

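```bash
python3 -m inch '{"grip":[0.3,0.3,0.3,0.3,0.3,0.3,-1,-1,-1,-1],"travel":[[3,-1.2,-4],[6.2,-2.3,-9],[6.2,-2.3,-14],[6.2,-2.3,-17],[6.2,-2.3,-18.2],[6.2,-2.3,-18.2],[6.2,-2.3,-18.2],[6.2,-2.3,-18.2],[6.2,-2.3,-18.2],[6.2,-2.3,-15]],"turn":[[0,0,0],[0,0,0],[0,0,0],[0,0,0],[0,0,0],[0,0,0],[0,0,0],[0,0,0],[0,0,0],[0,0,0]]}' 20
```

```text
clock: 19.15
eef_pos: [500.9, 233.0, 39.6]
eef_rot: [3.141, 0.009, -0.361]
wrist_force: [0.0, 0.1, 0.7]
finger_gap: 39.4
```

```bash
python3 -m inch '{"grip":[-1,-1,-1,-1,-1,-1,-1,-1,-1,-1],"travel":[[0,-1,4],[0,-4,7],[0.3,-9,7.5],[0.6,-14,7.5],[0.9,-19,7.5],[1.3,-23,6],[1.4,-24.1,4],[1.4,-24.1,2.5],[1.4,-24.1,2.5],[1.4,-24.1,2.5]],"turn":[[0,0,0],[0,0,4],[0,0,10],[0,0,16],[0,0,19.9],[0,0,19.9],[0,0,19.9],[0,0,19.9],[0,0,19.9],[0,0,19.9]]}' 20
python3 - <<'E'
from h import *
p,d=manip.camera("wrist");crop("",p,(130,40,390,280),3,"w9.png");print(manip.read_state()['eef_pos'],manip.read_state()['eef_rot'])
E
```

```text
clock: 20.4
eef_pos: [515.2, -7.3, 65.3]
eef_rot: [3.141, 0.008, -0.012]
wrist_force: [-1.1, -0.2, 0.6]
finger_gap: 39.3
[515.27828783  -7.44510732  65.36227855] [ 3.14111708  0.00762351 -0.01236632]
```

View pics/w9.png

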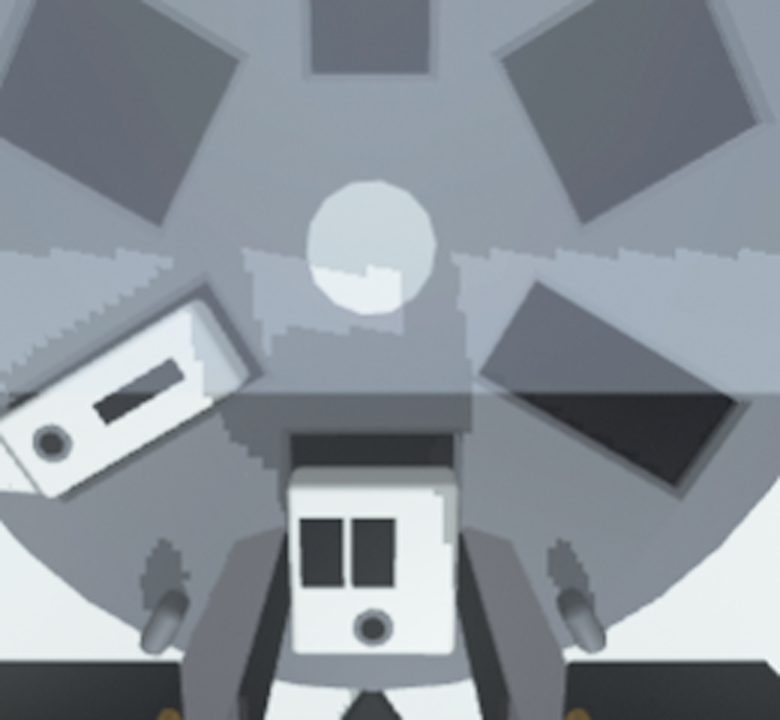

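```bash
python3 -m inch '{"grip":[-1,-1,-1,-1,-1],"travel":[[0,-0.05,-0.8],[0,-0.05,-1.5],[0,-0.05,-2],[0,-0.05,-2.1],[0,-0.05,-2.1]],"turn":[[0,0,0],[0,0,0],[0,0,0],[0,0,0],[0,0,0]]}' 20
```

```text
clock: 21.08
eef_pos: [515.3, -7.9, 44.8]
eef_rot: [3.141, 0.008, -0.012]
wrist_force: [-4.6, 0.6, 10.4]
finger_gap: 39.8
```

```bash
python3 -m inch '{"grip":[0.15,0.15,0.15,0.15,0.15,0,-0.1,-0.1],"travel":[[0,0,0],[0,0,0],[0,0,2],[-1,0,6],[-3,0,10],[-5.5,0,14],[-5.5,0,15.5],[-5.5,0,15.5]],"turn":[[0,0,0],[0,0,0],[0,0,0],[0,0,0],[0,0,0],[0,0,0],[0,0,0],[0,0,0]]}' 20
python3 wl.py w10 36
python3 - <<'E'
from h import *
p=np.load('w.npy');crop("",p,(150,40,370,230),3,"w10c.png")
E
```

```text
clock: 22.08
eef_pos: [461.0, -7.9, 200.1]
eef_rot: [3.141, 0.006, -0.012]
wrist_force: [-1.0, -0.9, -0.6]
finger_gap: 42.3
tcp [460.6  -7.9 199. ] yaw -0.71
px [253. 136.] xy [513.7  -8.9] size [43.  39.5] yaw -0.8 rgb [209.  217.5 219. ] z 52.7
px [199. 108.] xy [550.8  53.5] size [60.2 24.6] yaw -60.7 rgb [214. 221. 222.] z 52.6
px [483. 154.] xy [ 489.4 -293.1] size [183.   72.6] yaw 14.2 rgb [102.5  87.    0. ] z 52.8
```

View pics/w10c.png

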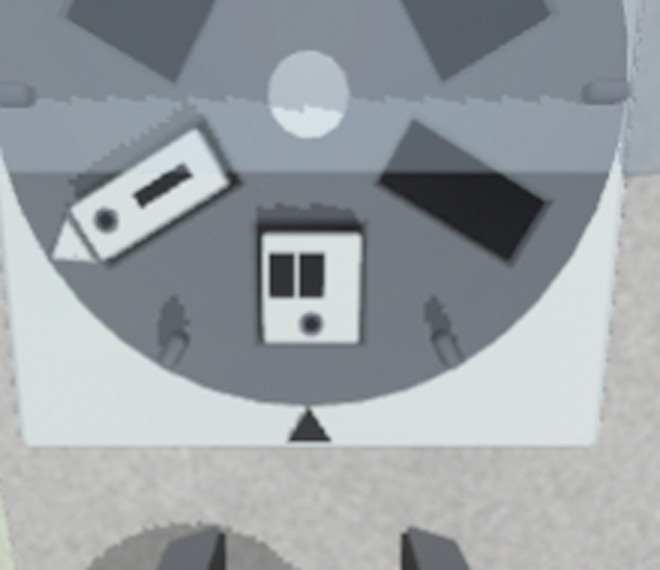

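```bash
python3 -m inch '{"grip":[-0.55,-0.55,-0.55,-0.55,-0.55,-0.55,-1,-1],"travel":[[1,-2,-2],[2,-4,-5],[2.8,-5.7,-9],[2.8,-5.7,-13],[2.8,-5.7,-15.2],[2.8,-5.7,-15.2],[2.8,-5.7,-15.2],[2.8,-5.7,-15.2]],"turn":[[0,0,10],[0,0,20],[0,0,30],[0,0,30],[0,0,30],[0,0,30],[0,0,30],[0,0,30]]}' 5
python3 arc.py -30.9 8
```

```text
clock: 23.12
eef_pos: [488.8, -64.9, 47.3]
eef_rot: [3.141, 0.008, 0.511]
wrist_force: [1.0, 0.7, -4.3]
finger_gap: 7.6
pos [488.8 -64.9  47.3] yaw 29.3 phi 29.4 r 113.9 gap 7.637649489748836 F [ 1.   0.7 -4.3] j6 0.86
[np.float64(-0.7), np.float64(1.3)] turn -7.4
[np.float64(-1.1), np.float64(2.8)] turn -15.0
[np.float64(-1.4), np.float64(4.2)] turn -22.5
[np.float64(-1.5), np.float64(5.7)] turn -30.0
[np.float64(-1.4), np.float64(7.2)] turn -37.6
[np.float64(-1.0), np.float64(8.7)] turn -45.1
[np.float64(-0.5), np.float64(10.1)] turn -52.7
[np.float64(0.1), np.float64(11.4)] turn -60.2
```

```bash
python3 -m inch '{"grip":[-1,-1,-1,-1,-1,-1,-1,-1,-1],"travel":[[-0.6,1.3,0],[-1.1,2.8,0],[-1.4,4.2,0],[-1.5,5.7,0],[-1.3,7.2,0],[-1,8.7,0],[-0.5,10.1,0],[0.2,11.4,0],[0.2,11.4,0]],"turn":[[0,0,-7.5],[0,0,-15],[0,0,-22.5],[0,0,-30],[0,0,-37.5],[0,0,-45],[0,0,-52.5],[0,0,-60],[0,0,-60]]}'
python3 arc.py -30.9 1
python3 -m inch '{"grip":[-0.5,-0.5,-0.4,-0.2,-0.1,-0.1,-0.1,-0.1,-0.1],"travel":[[0,0,0],[0,0,1],[0,0,5],[0,2,9],[-1,7,12],[-2.5,13,14],[-4,19,14.2],[-5.5,25,14.2],[-5.5,29,14.2]],"turn":[[0,0,0],[0,0,0],[0,0,0],[0,0,3],[0,0,6],[0,0,8],[0,0,8],[0,0,8],[0,0,8]]}' 20
python3 wl.py w11
```

```text
clock: 24.25
eef_pos: [490.3, 50.3, 47.4]
eef_rot: [3.141, 0.009, -0.537]
wrist_force: [-5.4, 4.6, 2.0]
finger_gap: 7.7
pos [490.3  50.3  47.4] yaw -30.8 phi -31.3 r 114.3 gap 7.715828845378062 F [-5.4  4.6  2. ] j6 2.13
[np.float64(-0.0), np.float64(-0.1)] turn -0.1
clock: 25.38
eef_pos: [435.0, 341.5, 190.7]
eef_rot: [-3.14, 0.01, -0.392]
wrist_force: [-0.4, -1.4, 0.3]
finger_gap: 42.4
tcp [435.1 344.5 190.4] yaw -22.07
px [262. 185.] xy [414.8 336.9] size [45.1 39.8] yaw -2.0 rgb [154. 161. 161.] z 16.7
px [333. 170.] xy [397.8 238.8] size [61.2 24.6] yaw 10.1 rgb [76. 53. 37.] z 16.5
px [253. 129.] xy [489.8 318.9] size [58.8 23.2] yaw -23.1 rgb [155. 161. 162.] z 16.6
px [174. 117.] xy [543.3 406.7] size [44.8 40.5] yaw -82.0 rgb [111.  68. 148.] z 16.7
px [228.  49.] xy [587.8 310.1] size [45.1 39.8] yaw -13.4 rgb [157. 163. 164.] z 16.4
px [132.  53.] xy [629.1 423.4] size [94.9 26.9] yaw -51.9 rgb [141. 147. 137.] z 16.6
px [395.  53.] xy [505.4 124.8] size [127.3   8. ] yaw -0.7 rgb [93. 97. 98.] z 18.3
```

View pics/w11.png

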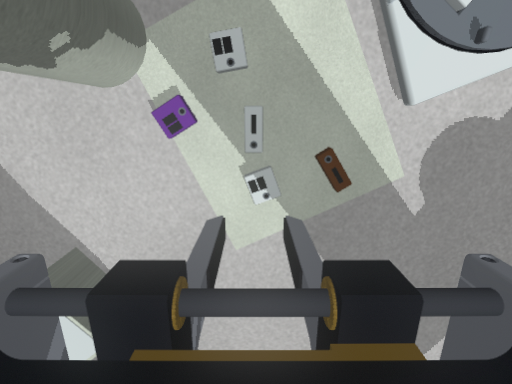

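```bash
python3 -m inch '{"grip":[-0.1,-0.1,-0.1,-0.1,-0.1,-0.1,-1,-1,-1,-1],"travel":[[3,-1.3,-4],[5.5,-2.6,-9],[5.5,-2.6,-14],[5.5,-2.6,-17],[5.5,-2.6,-18.2],[5.5,-2.6,-18.2],[5.5,-2.6,-18.2],[5.5,-2.6,-18.2],[5.5,-2.6,-18.2],[5.5,-2.6,-15]],"turn":[[0,0,-1],[0,0,-1],[0,0,-1],[0,0,-1],[0,0,-1],[0,0,-1],[0,0,-1],[0,0,-1],[0,0,-1],[0,0,-1]]}' 20
```

```text
clock: 26.68
eef_pos: [489.1, 317.9, 39.3]
eef_rot: [3.141, 0.012, -0.403]
wrist_force: [0.2, 0.2, -0.8]
finger_gap: 23.8
```

```bash
python3 -m inch '{"grip":[-1,-1,-1,-1,-1,-1,-1,-1,-1,-1],"travel":[[0,-1,4],[0,-5,7],[0.5,-11,7.5],[1,-17,7.5],[1.5,-23,7.5],[2.2,-28,7],[2.6,-32,5.5],[2.6,-32.6,4],[2.6,-32.6,2.5],[2.6,-32.6,2.5]],"turn":[[0,0,0],[0,0,4],[0,0,10],[0,0,16],[0,0,22.3],[0,0,22.3],[0,0,22.3],[0,0,22.3],[0,0,22.3],[0,0,22.3]]}' 20
python3 - <<'E'
from h import *
p,d=manip.camera("wrist");crop("",p,(130,40,390,280),3,"w12.png");print(manip.read_state()['eef_pos'],manip.read_state()['eef_rot'])
E
```

```text
clock: 27.92
eef_pos: [514.4, -7.0, 63.3]
eef_rot: [3.141, 0.015, -0.012]
wrist_force: [-0.5, 0.3, -0.2]
finger_gap: 23.4
[514.89769414  -7.02680489  64.08284575] [ 3.14133587  0.01327372 -0.01216415]
```

View pics/w12.png

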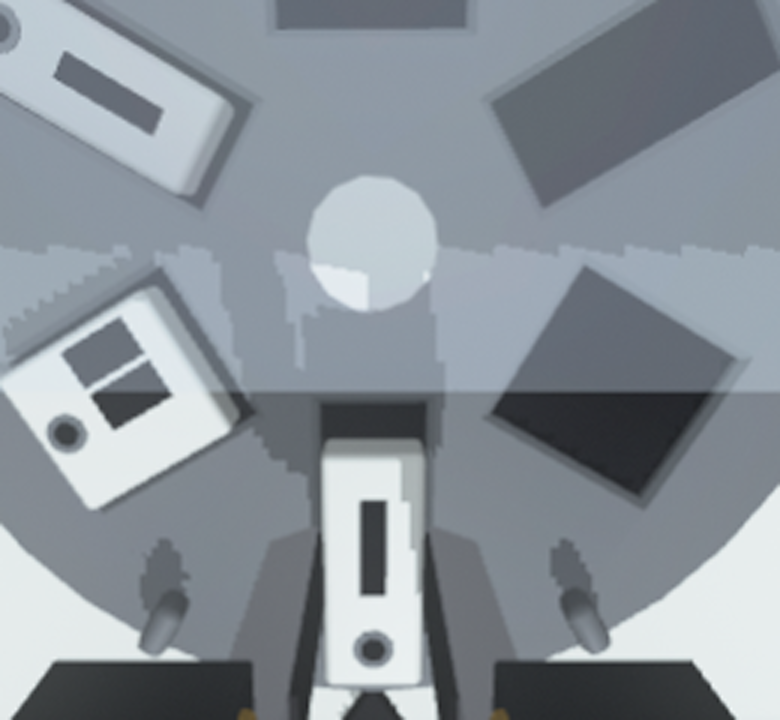

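```bash
python3 -m inch '{"grip":[-1,-1,-1,-1,-1,-1],"travel":[[0.1,-0.1,-0.6],[0.1,-0.1,-1.2],[0.1,-0.1,-1.6],[0.1,-0.1,-1.9],[0.1,-0.1,-2],[0.1,-0.1,-2]],"turn":[[0,-0.7,0],[0,-0.7,0],[0,-0.7,0],[0,-0.7,0],[0,-0.7,0],[0,-0.7,0]]}' 20
```

```text
clock: 28.72
eef_pos: [516.1, -8.0, 45.2]
eef_rot: [3.141, 0.001, -0.012]
wrist_force: [-6.5, 1.0, 15.9]
finger_gap: 23.8
```

```bash
python3 -m inch '{"grip":[-0.5,-0.2,-0.2,-0.2,-0.2,-0.2,-0.2,-0.2],"travel":[[0,0,0],[0,0,0],[0,0,2],[-1,0,6],[-3,0,10],[-5.5,0,14],[-5.6,0,15.4],[-5.6,0,15.4]],"turn":[[0,0,0],[0,0,0],[0,0,0],[0,0,0],[0,0,0],[0,0,0],[0,0,0],[0,0,0]]}' 20
python3 wl.py w13 36
python3 - <<'E'
from h import *
p=np.load('w.npy');crop("",p,(150,40,370,230),3,"w13c.png")
E
```

```text
clock: 29.72
eef_pos: [460.7, -8.1, 199.3]
eef_rot: [3.141, -0.001, -0.012]
wrist_force: [-0.3, -0.6, 0.7]
finger_gap: 38.0
tcp [460.4  -8.  198.3] yaw -0.7
px [253. 135.] xy [514.7  -8.5] size [58.6 22.9] yaw -0.3 rgb [215. 222. 222.] z 52.6
px [199. 109.] xy [550.4  53.4] size [44.2 40.4] yaw -60.7 rgb [215. 222. 222.] z 52.6
px [482. 155.] xy [ 489.5 -293.5] size [182.5  71.2] yaw 13.8 rgb [106.  89.   0.] z 52.9
```

View pics/w13c.png

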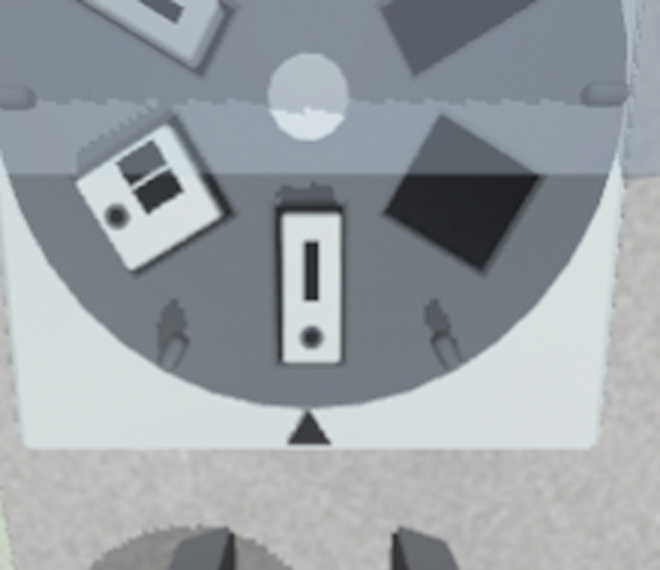

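Seated. Next: rotate 60° again so that nest 3 (wide) comes to the front.

```bash
python3 -m inch '{"grip":[-0.55,-0.55,-0.55,-0.55,-0.55,-0.55,-1,-1],"travel":[[1,-2,-2],[2,-4,-5],[2.8,-5.7,-9],[2.8,-5.7,-13],[2.8,-5.7,-15.2],[2.8,-5.7,-15.2],[2.8,-5.7,-15.2],[2.8,-5.7,-15.2]],"turn":[[0,0,10],[0,0,20],[0,0,30],[0,0,30],[0,0,30],[0,0,30],[0,0,30],[0,0,30]]}' 5
python3 arc.py -30.9 8
```

```text
clock: 30.78
eef_pos: [488.3, -65.0, 45.8]
eef_rot: [-3.141, 0.002, 0.511]
wrist_force: [2.1, -0.6, -7.3]
finger_gap: 7.9
pos [488.3 -65.   45.8] yaw 29.3 phi 29.3 r 114.4 gap 7.910626884682104 F [ 2.1 -0.6 -7.3] j6 0.85
[np.float64(-0.6), np.float64(1.4)] turn -7.5
[np.float64(-1.1), np.float64(2.8)] turn -15.1
[np.float64(-1.3), np.float64(4.3)] turn -22.6
[np.float64(-1.4), np.float64(5.8)] turn -30.1
[np.float64(-1.3), np.float64(7.2)] turn -37.6
[np.float64(-1.0), np.float64(8.7)] turn -45.2
[np.float64(-0.5), np.float64(10.1)] turn -52.7
[np.float64(0.2), np.float64(11.4)] turn -60.2
```

```bash
python3 -m inch '{"grip":[-1,-1,-1,-1,-1,-1,-1,-1,-1],"travel":[[-0.6,1.3,0],[-1.1,2.8,0],[-1.4,4.2,0],[-1.5,5.7,0],[-1.3,7.2,0],[-1,8.7,0],[-0.5,10.1,0],[0.2,11.4,0],[0.2,11.4,0]],"turn":[[0,0,-7.5],[0,0,-15],[0,0,-22.5],[0,0,-30],[0,0,-37.5],[0,0,-45],[0,0,-52.5],[0,0,-60],[0,0,-60]]}'
python3 arc.py -30.9 1
python3 - <<'E'
from h import *
p,d=manip.camera("top");crop("",p,(30,120,180,300),3,"t14.png")
print([at("top",b,200).round() for b in [(76.5,158.5)]])
c=manip.calibration("top");v,u=np.mgrid[0:384,0:512];o,dd=ray("top",np.c_[u.ravel(),v.ravel()],c);w=o+dd*d.ravel()[:,None]
k=(w[:,2]>185)&(w[:,2]<215)&(u.ravel()<140)&(v.ravel()<220);print(w[k].min(0),w[k].max(0),w[k].mean(0))
E
```

```text
clock: 31.9
eef_pos: [489.8, 50.2, 45.8]
eef_rot: [-3.141, 0.003, -0.537]
wrist_force: [-6.0, 4.6, 2.4]
finger_gap: 7.3
pos [489.8  50.2  45.8] yaw -30.7 phi -31.1 r 114.7 gap 7.271233577977452 F [-6.   4.6  2.4] j6 2.13
[np.float64(0.0), np.float64(-0.1)] turn -0.2
[array([[673., 446., 200.]])]
[610.18382273 394.25165752 185.07416108] [728.00272662 512.90866623 205.52739607] [667.64649262 452.04990683 198.02575022]
```

View pics/t14.png

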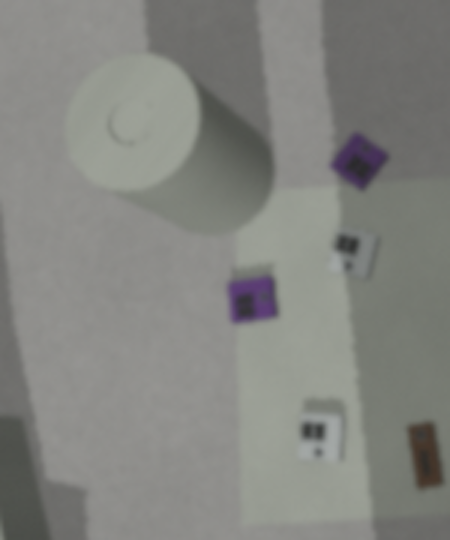

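```bash
python3 -m inch '{"grip":[-0.5,-0.5,-0.4,-0.2,0.1,0.2,0.3,0.3,0.3,0.3],"travel":[[0,0,0],[0,0,1],[0,0,6],[0,1,11],[-2,5,14],[-5,11,14.4],[-8,17,14.4],[-11,23,14.4],[-13,28,14.4],[-13.2,29,14.4]],"turn":[[0,0,0],[0,0,0],[0,0,9],[0,0,18],[0,0,27],[0,0,28.7],[0,0,28.7],[0,0,28.7],[0,0,28.7],[0,0,28.7]]}' 20
python3 wl.py w15
```

```text
clock: 33.2
eef_pos: [356.2, 342.3, 190.6]
eef_rot: [-3.141, 0.003, -0.031]
wrist_force: [-0.1, -0.3, 0.6]
finger_gap: 60.7
tcp [356.6 342.3 190.4] yaw -1.81
px [ 46. 169.] xy [369.3 623.7] size [129.9  14.1] yaw 17.2 rgb [ 96. 100.  94.] z 16.7
px [330. 142.] xy [396.9 239. ] size [60.1 25.3] yaw 10.3 rgb [74. 49. 32.] z 16.4
px [255. 130.] xy [413.7 336.7] size [43.5 39.6] yaw -1.8 rgb [156. 163. 163.] z 16.7
px [427.  52.] xy [499.8 125.5] size [114.4   9.2] yaw -0.6 rgb [93. 97. 98.] z 18.0
px [193.  21.] xy [542.9 407. ] size [44.9 40.8] yaw -81.8 rgb [103.  55. 136.] z 16.4
```

View pics/w15.png

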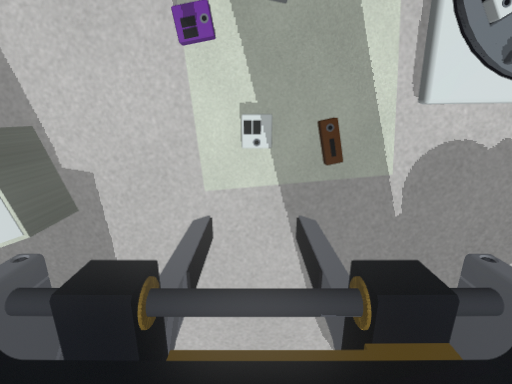

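```bash
python3 -m inch '{"grip":[0.3,0.3,0.3,0.3,0.3,0.3,-1,-1,-1,-1],"travel":[[3,-0.3,-4],[5.7,-0.5,-9],[5.7,-0.5,-14],[5.7,-0.5,-17],[5.7,-0.5,-18.2],[5.7,-0.5,-18.2],[5.7,-0.5,-18.2],[5.7,-0.5,-18.2],[5.7,-0.5,-18.2],[5.7,-0.5,-15]],"turn":[[0,0,0],[0,0,0],[0,0,0],[0,0,0],[0,0,0],[0,0,0],[0,0,0],[0,0,0],[0,0,0],[0,0,0]]}' 20
```

```text
clock: 34.5
eef_pos: [412.7, 336.7, 39.4]
eef_rot: [3.14, 0.006, -0.032]
wrist_force: [0.0, -0.0, -0.9]
finger_gap: 39.8
```

```bash
python3 -m inch '{"grip":[-1,-1,-1,-1,-1,-1,-1,-1,-1,-1],"travel":[[0.5,-1,4],[1.5,-5,7],[3.5,-11,7.5],[5.5,-17,7.5],[7.5,-23,7.5],[9.5,-29,7],[10.2,-34,5.5],[10.2,-34.5,4],[10.2,-34.5,2.5],[10.2,-34.5,2.5]],"turn":[[0,0,1],[0,0,1],[0,0,1],[0,0,1],[0,0,1],[0,0,1],[0,0,1],[0,0,1],[0,0,1],[0,0,1]]}' 20
python3 - <<'E'
from h import *
p,d=manip.camera("wrist");crop("",p,(130,40,390,280),3,"w16.png");print(manip.read_state()['eef_pos'],manip.read_state()['eef_rot'])
E
```

```text
clock: 35.75
eef_pos: [514.0, -7.1, 63.4]
eef_rot: [3.141, 0.008, -0.013]
wrist_force: [-1.0, -0.5, 0.9]
finger_gap: 39.7
[514.43906302  -7.13706781  64.1647654 ] [ 3.14052931  0.00658208 -0.01243372]
```

View pics/w16.png

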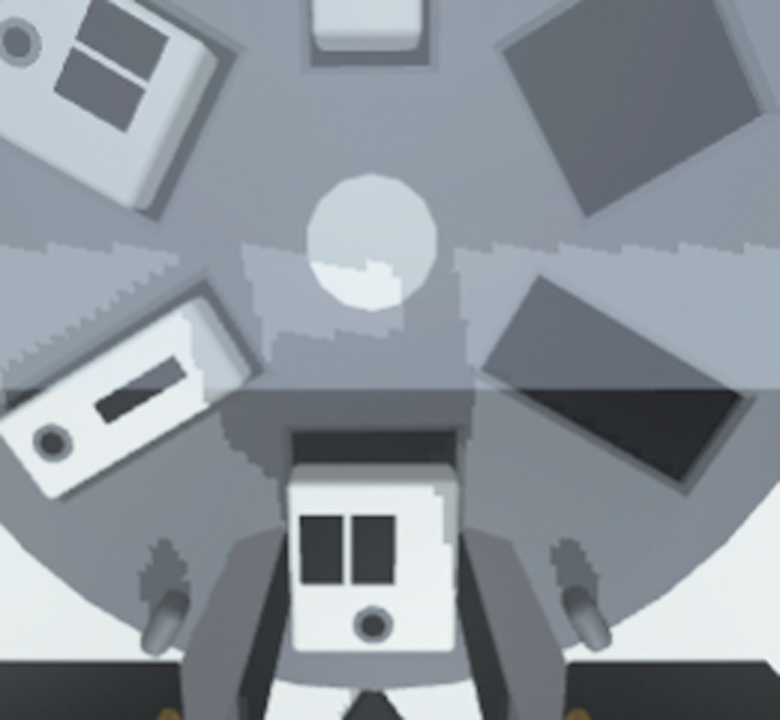

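```bash
python3 -m inch '{"grip":[-1,-1,-1,-1,-1,-1],"travel":[[0.05,-0.08,-0.6],[0.05,-0.08,-1.2],[0.05,-0.08,-1.6],[0.05,-0.08,-1.9],[0.05,-0.08,-2],[0.05,-0.08,-2]],"turn":[[0,-0.4,0],[0,-0.4,0],[0,-0.4,0],[0,-0.4,0],[0,-0.4,0],[0,-0.4,0]]}' 20
```

```text
clock: 36.55
eef_pos: [515.0, -7.9, 45.1]
eef_rot: [3.141, -0.001, -0.013]
wrist_force: [-6.6, 0.4, 13.8]
finger_gap: 39.7
```

```bash
python3 -m inch '{"grip":[0.15,0.15,0.15,0.15,0.15,0,-0.1,-0.1],"travel":[[0,0,0],[0,0,0],[0,0,2],[-1,0,6],[-3,0,10],[-5.4,0,14],[-5.4,0,15.4],[-5.4,0,15.4]],"turn":[[0,0,0],[0,0,0],[0,0,0],[0,0,0],[0,0,0],[0,0,0],[0,0,0],[0,0,0]]}' 20
python3 wl.py w17 36
python3 - <<'E'
from h import *
p=np.load('w.npy');crop("",p,(150,40,370,230),3,"w17c.png")
E
```

```text
clock: 37.55
eef_pos: [461.6, -8.0, 199.2]
eef_rot: [3.141, -0.002, -0.013]
wrist_force: [0.7, 0.7, 0.6]
finger_gap: 42.0
tcp [461.3  -8.  198.2] yaw -0.72
px [252. 136.] xy [514.4  -9. ] size [43.  39.4] yaw -0.8 rgb [209.  217.5 218.5] z 52.7
px [200. 109.] xy [550.1  53. ] size [59.6 24.4] yaw -60.5 rgb [214. 221. 222.] z 52.6
px [482. 155.] xy [ 489.4 -294. ] size [183.2  71.4] yaw 13.8 rgb [106.  89.   0.] z 52.9
```

View pics/w17c.png

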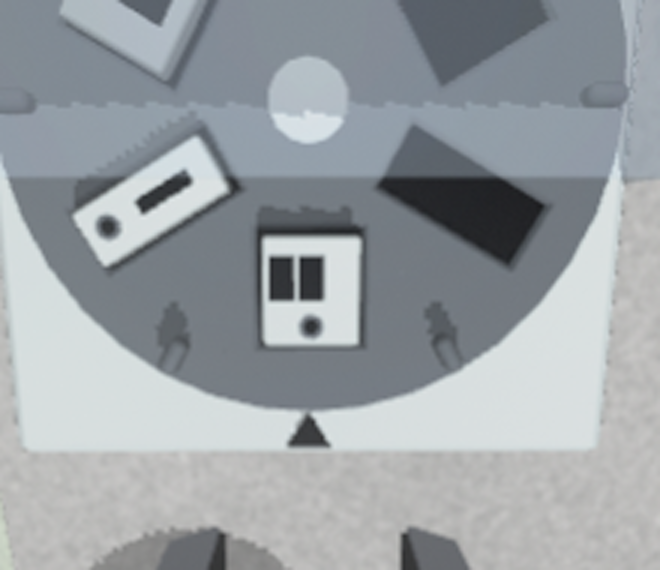

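```bash
python3 -m inch '{"grip":[-0.55,-0.55,-0.55,-0.55,-0.55,-0.55,-1,-1],"travel":[[1,-2,-2],[2,-4,-5],[2.7,-5.7,-9],[2.7,-5.7,-13],[2.7,-5.7,-15.1],[2.7,-5.7,-15.1],[2.7,-5.7,-15.1],[2.7,-5.7,-15.1]],"turn":[[0,0,10],[0,0,20],[0,0,30],[0,0,30],[0,0,30],[0,0,30],[0,0,30],[0,0,30]]}' 5
python3 arc.py -30.9 8 | head -1
python3 -m inch '{"grip":[-1,-1,-1,-1,-1,-1,-1,-1,-1],"travel":[[-0.6,1.3,0],[-1.1,2.8,0],[-1.4,4.2,0],[-1.5,5.7,0],[-1.3,7.2,0],[-1,8.7,0],[-0.5,10.1,0],[0.2,11.4,0],[0.2,11.4,0]],"turn":[[0,0,-7.5],[0,0,-15],[0,0,-22.5],[0,0,-30],[0,0,-37.5],[0,0,-45],[0,0,-52.5],[0,0,-60],[0,0,-60]]}'
python3 arc.py -30.9 1
```

```text
clock: 38.6
eef_pos: [488.6, -65.0, 47.7]
eef_rot: [3.14, -0.001, 0.511]
wrist_force: [1.8, 0.2, -2.7]
finger_gap: 8.2
pos [488.6 -65.   47.7] yaw 29.3 phi 29.4 r 114.0 gap 8.196709099164503 F [ 1.8  0.2 -2.7] j6 0.85
clock: 39.72
eef_pos: [490.2, 50.2, 48.0]
eef_rot: [3.14, 0.001, -0.537]
wrist_force: [-4.3, 5.2, 0.7]
finger_gap: 7.9
pos [490.2  50.2  48. ] yaw -30.8 phi -31.2 r 114.3 gap 7.8861900596735195 F [-4.3  5.2  0.7] j6 2.14
[np.float64(-0.0), np.float64(-0.1)] turn -0.1
```

```bash
python3 -m inch '{"grip":[-0.5,-0.5,-0.5,-0.5,-0.55,-0.55,-0.55,-0.55,-0.55,-1],"travel":[[0,0,0],[0,0,1],[0,0,4],[0,-3,5],[-0.1,-7,5],[-0.1,-11.5,5],[-0.1,-11.5,4],[-0.1,-11.5,1],[-0.1,-11.5,-0.1],[-0.1,-11.5,-0.1]],"turn":[[0,0,0],[0,0,0],[0,0,10],[0,0,20],[0,0,30],[0,0,40],[0,0,50],[0,0,60],[0,0,60],[0,0,60]]}' 5
python3 -m inch '{"grip":[-1],"travel":[[0,0,0]],"turn":[[0,0,0]]}' 5
python3 arc.py -30.9 8
```

```text
clock: 40.98
eef_pos: [489.2, -64.8, 47.2]
eef_rot: [3.14, 0.001, 0.506]
wrist_force: [-0.1, -0.1, 0.5]
finger_gap: 14.4
clock: 41.1
eef_pos: [489.6, -64.8, 48.1]
eef_rot: [3.14, 0.0, 0.504]
wrist_force: [1.2, -0.2, -4.7]
finger_gap: 7.8
pos [489.6 -64.8  48.1] yaw 28.9 phi 29.6 r 113.1 gap 7.762249481103774 F [ 1.2 -0.2 -4.7] j6 0.86
[np.float64(-0.7), np.float64(1.3)] turn -6.9
[np.float64(-1.2), np.float64(2.7)] turn -14.4
[np.float64(-1.5), np.float64(4.2)] turn -22.0
[np.float64(-1.6), np.float64(5.7)] turn -29.6
[np.float64(-1.4), np.float64(7.2)] turn -37.1
[np.float64(-1.1), np.float64(8.7)] turn -44.7
[np.float64(-0.6), np.float64(10.1)] turn -52.2
[np.float64(0.1), np.float64(11.4)] turn -59.8
```

```bash
python3 -m inch '{"grip":[-1,-1,-1,-1,-1,-1,-1,-1,-1],"travel":[[-0.7,1.3,0],[-1.2,2.7,0],[-1.5,4.2,0],[-1.6,5.7,0],[-1.4,7.2,0],[-1.1,8.7,0],[-0.6,10.1,0],[0.1,11.4,0],[0.1,11.4,0]],"turn":[[0,0,-7],[0,0,-14.5],[0,0,-22],[0,0,-29.5],[0,0,-37],[0,0,-44.5],[0,0,-52],[0,0,-59.8],[0,0,-59.8]]}'
python3 arc.py -30.9 1
python3 -m inch '{"grip":[-0.5,-0.5,-0.5,-0.2,0.1,0.3,0.3,0.3,0.3,0.3],"travel":[[0,0,0],[0,0,1],[0,0,6],[0,1,11],[2,5,14],[4,10,14.4],[6,14,14.4],[8,18,14.4],[8.5,20,14.4],[8.5,20,14.4]],"turn":[[0,0,0],[0,0,0],[0,0,0],[0,0,10],[0,0,20],[0,0,30],[0,0,40],[0,0,50],[0,0,60],[0,0,70]]}' 20
python3 -m inch '{"grip":[0.3,0.3,0.3,0.3,0.3],"travel":[[0,0,0],[0,0,0],[0,0,0],[0,0,0],[0,0,0]],"turn":[[0,0,10],[0,0,20],[0,0,30],[0,0,38],[0,0,38]]}' 20
python3 wl.py w18
```

```text
clock: 42.22
eef_pos: [490.5, 50.4, 48.8]
eef_rot: [3.14, 0.001, -0.542]
wrist_force: [-5.1, 4.2, 2.4]
finger_gap: 8.1
pos [490.5  50.4  48.8] yaw -31.1 phi -31.4 r 114.2 gap 8.068769633107129 F [-5.1  4.2  2.4] j6 2.14
[np.float64(-0.0), np.float64(-0.1)] turn 0.2
clock: 43.48
eef_pos: [575.6, 251.6, 193.4]
eef_rot: [3.14, 0.001, 0.686]
wrist_force: [-1.0, -0.5, -0.1]
finger_gap: 61.2
clock: 44.1
eef_pos: [575.7, 251.5, 194.4]
eef_rot: [3.139, 0.0, 1.348]
wrist_force: [-0.6, -0.2, 0.0]
finger_gap: 61.2
tcp [575.7 251.5 194.2] yaw 77.1
px [378. 233.] xy [733.3 123. ] size [142.    8.6] yaw -1.3 rgb [120. 124. 125.] z 18.2
px [136. 209.] xy [399.4 238.8] size [62.3 24.4] yaw 10.2 rgb [85. 65. 51.] z 16.3
px [253. 129.] xy [588.1 310. ] size [43.8 38.6] yaw -12.8 rgb [161. 168. 168.] z 16.6
px [320. 114.] xy [677.4 308.8] size [44.7 40.2] yaw -36.1 rgb [ 82.  42. 114.] z 16.7
px [202.  59.] xy [545. 407.] size [45.3 40.2] yaw -81.7 rgb [119.  67. 162.] z 16.6
```

View pics/w18.png

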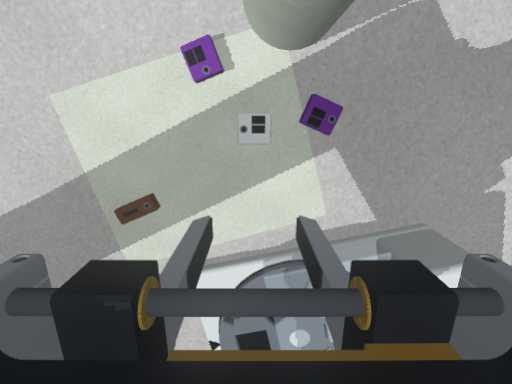

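```bash
python3 -m inch '{"grip":[0.3,0.3,0.3,0.3,0.3,0.3,-1,-1,-1],"travel":[[0.6,3,-4],[1.2,5.8,-9],[1.2,5.8,-14],[1.2,5.8,-17],[1.2,5.8,-18.6],[1.2,5.8,-18.6],[1.2,5.8,-18.6],[1.2,5.8,-18.6],[1.2,5.8,-18.6]],"turn":[[0,0,0],[0,0,0],[0,0,0],[0,0,0],[0,0,0],[0,0,0],[0,0,0],[0,0,0],[0,0,0]]}' 20
```

```text
clock: 45.28
eef_pos: [588.4, 309.7, 9.6]
eef_rot: [3.137, -0.001, 1.345]
wrist_force: [-1.0, -1.6, 6.8]
finger_gap: 43.4
```

```bash
python3 -m inch '{"grip":[-1,-1,-1,-1,-1,-1,-1,0.3,0.3,0.3],"travel":[[0,-1,3],[-2,-4,4],[-5,-7,4],[-6.8,-8,4],[-6.8,-8,2],[-6.8,-8,0],[-6.8,-8,-0.1],[-6.8,-8,-0.1],[-6.8,-8,0],[-6.8,-8,5]],"turn":[[0,0,3],[0,0,9],[0,0,13],[0,0,13],[0,0,13],[0,0,13],[0,0,13],[0,0,13],[0,0,13],[0,0,13]]}' 20
```

```text
clock: 46.52
eef_pos: [518.6, 229.1, 57.8]
eef_rot: [-3.14, 0.001, 1.572]
wrist_force: [-0.5, 0.1, 0.1]
finger_gap: 60.7
```

```bash
python3 -m inch '{"grip":[0.3,0.3,0.3,0.3,0.3,0.3,0.3,0.3,0.3,0.3],"travel":[[0,0,6],[-2,0,12],[-5,0.1,13.2],[-5.9,0.1,13.2],[-5.9,0.1,13.2],[-5.9,0.1,13.2],[-5.9,0.1,13.2],[-5.9,0.1,13.2],[-5.9,0.1,13.2],[-5.9,0.1,13.2]],"turn":[[0,0,0],[0,0,-10],[0,0,-20.5],[0,0,-31],[0,0,-41.5],[0,0,-52],[0,0,-62],[0,0,-72],[0,0,-82],[0,0,-90]]}' 20
python3 -m inch '{"grip":[0.3],"travel":[[0,0,0]],"turn":[[0,0,0]]}' 20
python3 wl.py w19
```

```text
clock: 47.78
eef_pos: [459.6, 230.1, 190.3]
eef_rot: [-3.14, 0.001, -0.004]
wrist_force: [-0.6, 0.1, 0.5]
finger_gap: 61.1
clock: 47.9
eef_pos: [459.5, 230.1, 190.7]
eef_rot: [-3.14, 0.0, -0.003]
wrist_force: [-0.3, -0.1, 0.4]
finger_gap: 60.8
tcp [459.6 230.1 190.7] yaw -0.06
px [248. 216.] xy [397.9 238.1] size [61.3 24.1] yaw 10.5 rgb [82. 63. 49.] z 16.6
px [253. 130.] xy [518.8 231.4] size [43.4 39.7] yaw -0.2 rgb [154. 161. 161.] z 16.6
px [116. 111.] xy [544.1 406. ] size [47.2 40.3] yaw -81.7 rgb [114.  72. 153.] z 16.6
px [342.  22.] xy [643.5 123.9] size [46.3  4.5] yaw -1.0 rgb [101. 106. 106.] z 19.2
px [184.   5.] xy [658.7 310.3] size [40.8 17.5] yaw 89.5 rgb [65. 38. 88.] z 16.2
px [102.  32.] xy [633.6 412.6] size [80.1 20.1] yaw -40.6 rgb [137.  142.5 133. ] z 16.1
```

View pics/w19.png

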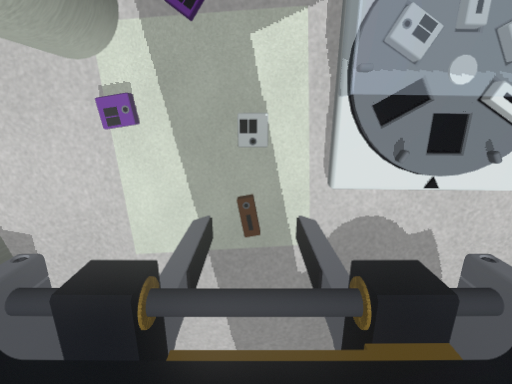

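```bash
python3 -m inch '{"grip":[0.3,0.3,0.3,0.3,0.3,0.3,-1,-1,-1,-1],"travel":[[3,0,-4],[5.9,0.05,-9],[5.9,0.05,-14],[5.9,0.05,-17],[5.9,0.05,-18.2],[5.9,0.05,-18.2],[5.9,0.05,-18.2],[5.9,0.05,-18.2],[5.9,0.05,-18.2],[5.9,0.05,-15]],"turn":[[0,0,0],[0,0,0],[0,0,0],[0,0,0],[0,0,0],[0,0,0],[0,0,0],[0,0,0],[0,0,0],[0,0,0]]}' 20
python3 -m inch '{"grip":[-1,-1,-1,-1,-1,-1,-1,-1,-1,-1],"travel":[[0,-1,4],[-0.1,-5,7],[-0.2,-11,7.5],[-0.2,-17,7],[-0.3,-21,6],[-0.3,-23.5,5],[-0.3,-23.8,4],[-0.3,-23.8,2.5],[-0.3,-23.8,2.5],[-0.3,-23.8,2.5]],"turn":[[0,0,0],[0,0,-0.7],[0,0,-0.7],[0,0,-0.7],[0,0,-0.7],[0,0,-0.7],[0,0,-0.7],[0,0,-0.7],[0,0,-0.7],[0,0,-0.7]]}' 20
python3 - <<'E'
from h import *
p,d=manip.camera("wrist");crop("",p,(130,40,390,280),3,"w20.png");print(manip.read_state()['eef_pos'],manip.read_state()['eef_rot'])
E
```

```text
clock: 49.2
eef_pos: [517.4, 230.2, 39.6]
eef_rot: [-3.141, 0.004, -0.001]
wrist_force: [0.0, -0.5, 1.2]
finger_gap: 39.7
clock: 50.45
eef_pos: [514.6, -7.1, 64.8]
eef_rot: [-3.141, 0.004, -0.012]
wrist_force: [-0.0, 0.0, 0.1]
finger_gap: 40.1
[514.71876126  -7.24400162  64.996569  ] [-3.14103932e+00  3.13315213e-03 -1.22934757e-02]
```

View pics/w20.png

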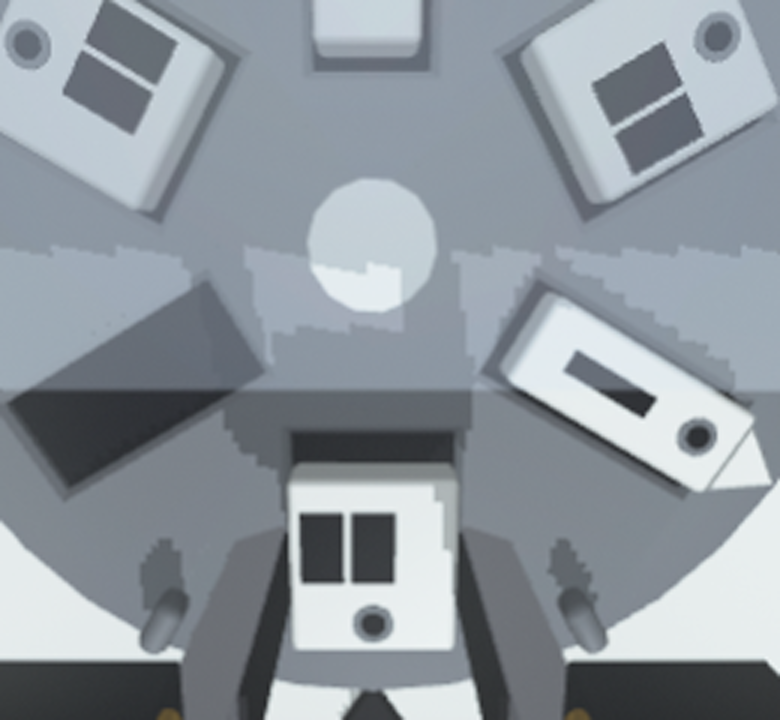

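```bash
python3 -m inch '{"grip":[-1,-1,-1,-1,-1,-1],"travel":[[0,-0.07,-0.6],[0,-0.07,-1.2],[0,-0.07,-1.6],[0,-0.07,-1.9],[0,-0.07,-2.1],[0,-0.07,-2.1]],"turn":[[0,-0.2,0],[0,-0.2,0],[0,-0.2,0],[0,-0.2,0],[0,-0.2,0],[0,-0.2,0]]}' 20
```

```text
clock: 51.25
eef_pos: [515.0, -8.0, 44.9]
eef_rot: [-3.141, -0.001, -0.012]
wrist_force: [-4.8, 1.0, 13.2]
finger_gap: 39.7
```

```bash
python3 -m inch '{"grip":[0.15,0.15,0.15,0.15,0.15,0,-0.1,-0.1],"travel":[[0,0,0],[0,0,0],[0,0,2],[-1,0,6],[-3,0,10],[-5.4,0,14],[-5.4,0,15.4],[-5.4,0,15.4]],"turn":[[0,0,0],[0,0,0],[0,0,0],[0,0,0],[0,0,0],[0,0,0],[0,0,0],[0,0,0]]}' 20
python3 wl.py w21 36
python3 - <<'E'
from h import *
p=np.load('w.npy');crop("",p,(150,40,370,230),3,"w21c.png")
E
```

```text
clock: 52.25
eef_pos: [461.6, -8.0, 199.1]
eef_rot: [-3.141, -0.002, -0.012]
wrist_force: [-0.3, -0.2, -0.8]
finger_gap: 42.3
tcp [461.2  -8.  198. ] yaw -0.71
px [253. 137.] xy [514.4  -8.9] size [43.  39.5] yaw -0.7 rgb [210. 219. 219.] z 52.7
px [308. 109.] xy [550.2 -72.3] size [59.7 24.4] yaw 59.2 rgb [217. 223. 224.] z 52.5
px [483. 155.] xy [ 489.7 -293.9] size [182.5  69.9] yaw 13.7 rgb [104.  87.   0.] z 53.0
```

View pics/w21c.png

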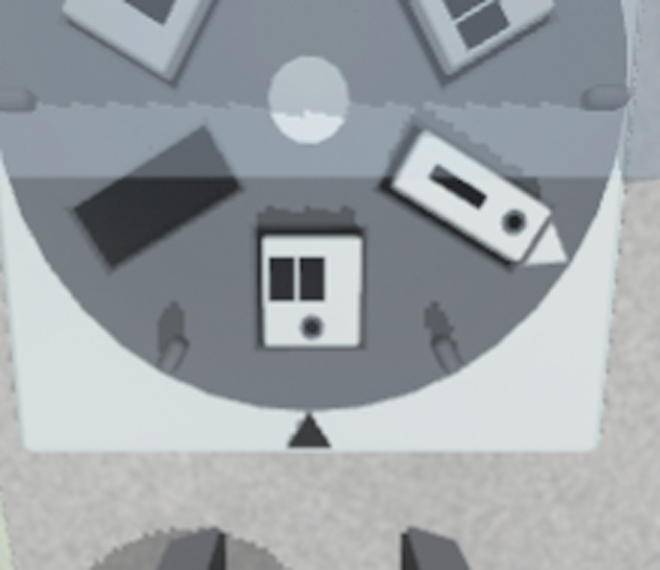

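Last 60° clockwise brings the start nest to the front.

```bash
python3 -m inch '{"grip":[-0.55,-0.55,-0.55,-0.55,-0.55,-0.55,-1,-1],"travel":[[1,-2,-2],[2,-4,-5],[2.7,-5.7,-9],[2.7,-5.7,-13],[2.7,-5.7,-15.1],[2.7,-5.7,-15.1],[2.7,-5.7,-15.1],[2.7,-5.7,-15.1]],"turn":[[0,0,10],[0,0,20],[0,0,30],[0,0,30],[0,0,30],[0,0,30],[0,0,30],[0,0,30]]}' 5
python3 arc.py -30.9 8 | head -1
python3 -m inch '{"grip":[-1,-1,-1,-1,-1,-1,-1,-1,-1],"travel":[[-0.6,1.3,0],[-1.1,2.8,0],[-1.4,4.2,0],[-1.5,5.7,0],[-1.3,7.2,0],[-1,8.7,0],[-0.5,10.1,0],[0.2,11.4,0],[0.2,11.4,0]],"turn":[[0,0,-7.5],[0,0,-15],[0,0,-22.5],[0,0,-30],[0,0,-37.5],[0,0,-45],[0,0,-52.5],[0,0,-60],[0,0,-60]]}'
python3 arc.py -30.9 1
python3 -m inch '{"grip":[-0.5,-0.5,-0.5,-0.4,-0.3,-0.1,-0.1,-0.1],"travel":[[0,0,0],[0,0,0],[0,0,3],[0,0,8],[-1,-2,12],[-2,-4,15],[-3,-5.9,15.5],[-3,-5.9,15.5]],"turn":[[0,0,0],[0,0,0],[0,0,0],[0,0,5],[0,0,14],[0,0,23],[0,0,30],[0,0,30]]}'
python3 wl.py w22 36
python3 - <<'E'
from h import *
p=np.load('w.npy');crop("",p,(150,40,370,230),3,"w22c.png")
E
```

```text
clock: 53.3
eef_pos: [488.5, -65.0, 47.5]
eef_rot: [-3.142, -0.001, 0.511]
wrist_force: [0.9, -0.6, -2.9]
finger_gap: 8.1
pos [488.5 -65.   47.5] yaw 29.3 phi 29.4 r 114.2 gap 8.099739604709534 F [ 0.9 -0.6 -2.9] j6 0.85
clock: 54.42
eef_pos: [490.1, 50.2, 47.7]
eef_rot: [-3.142, 0.001, -0.537]
wrist_force: [-5.6, 4.7, 1.3]
finger_gap: 8.0
pos [490.1  50.2  47.7] yaw -30.7 phi -31.2 r 114.4 gap 7.9537108925959545 F [-5.6  4.7  1.3] j6 2.13
[np.float64(0.0), np.float64(-0.1)] turn -0.2
clock: 55.42
eef_pos: [460.0, -9.6, 203.4]
eef_rot: [3.141, -0.001, -0.015]
wrist_force: [1.0, -0.8, 0.2]
finger_gap: 42.1
tcp [460.2  -9.  202.9] yaw -0.96
px [252. 135.] xy [513.8  -8.7] size [59.3 23.7] yaw -0.5 rgb [212. 220. 220.] z 52.7
px [305. 108.] xy [550.3 -71.9] size [44.1 39. ] yaw 59.4 rgb [190. 198. 199.] z 52.7
px [199. 109.] xy [550.4  52.8] size [44.1 40.4] yaw -60.3 rgb [212. 220. 221.] z 52.7
px [480. 153.] xy [ 489.5 -296.3] size [184.1  75.9] yaw 13.6 rgb [105.  89.   0.] z 53.0
```

View pics/w22c.png

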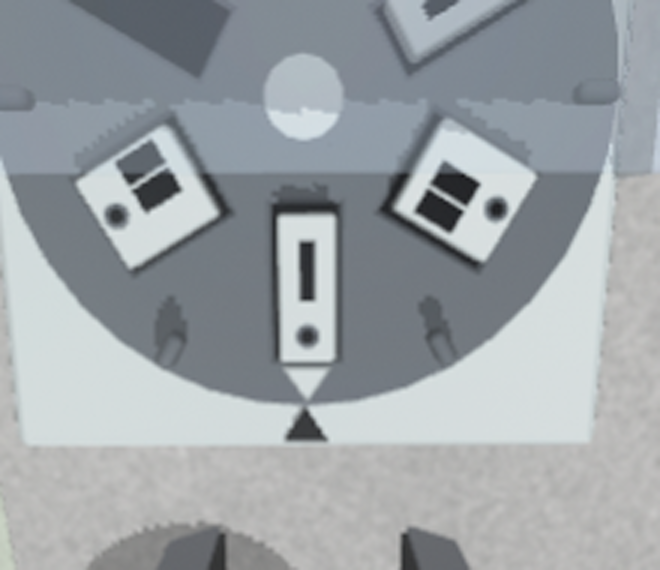

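```bash
python3 -m inch '{"grip":[-0.1,-0.1,-0.1,-0.1,-0.1,-0.1],"travel":[[-2,2,1],[-6,5,1],[-11,9,2],[-14,12,2],[-14,14,2],[-14,14,2]],"turn":[[0,0,0],[0,0,0],[0,0,0],[0,0,0],[0,0,0],[0,0,0]]}'
python3 - <<'E'
from h import *
p,d=manip.camera("top");crop("",p,(60,100,440,300),2,"t23.png")
p,d=manip.camera("scene");crop("",p,(100,100,320,300),3,"s23.png")
E
```

```text
clock: 56.22
eef_pos: [320.0, 132.1, 222.7]
eef_rot: [-3.142, 0.0, -0.016]
wrist_force: [0.4, 0.2, -0.1]
finger_gap: 42.2
```

View pics/t23.png

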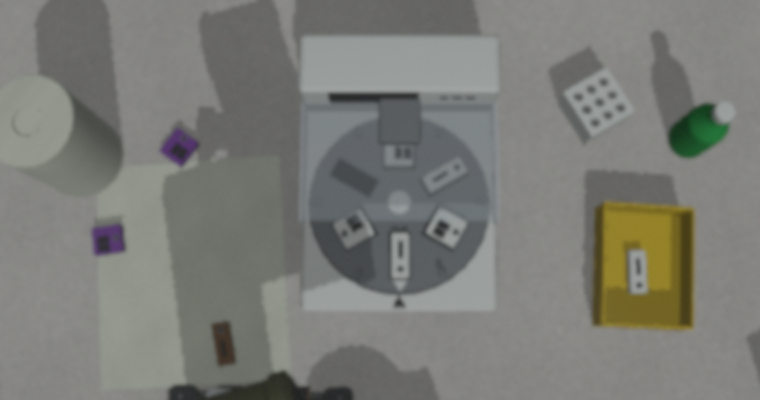

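View pics/s23.png

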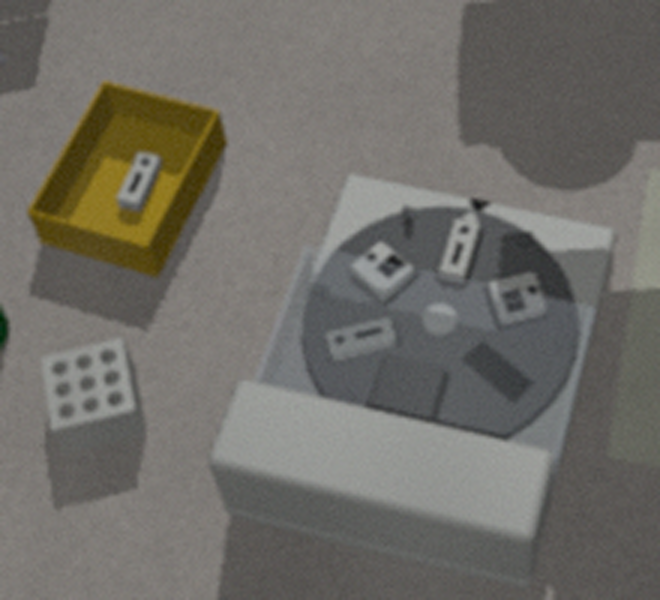

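```bash
python3 -c "
from cell import manip
print(manip.sign_off())"
```

```text
the job is handed in; nothing more can be done
None
```

The reader is ready for its next run, and I handed the job in at about 56 s of the 210 s allowed.

- **Spent cartridge:** I turned the carousel by its fins until the start nest stood at the pointer. I then lifted the spent cartridge out into the waste tray. The last pictures show it lying in the tray.
- **Fresh cartridges:** There were five at this start, two narrow and three wide. The narrow ones are in nests 0 and 2 and the wide ones in nests 1, 3 and 5. Nest 4 was left empty. One wide cartridge lay close to the paper roll, so I first moved it clear and gripped it again before loading it.
- **Last checks:** Right after loading, each cartridge was window up with its top at about 52.6 mm. That matches fully down (52 mm, since the camera reads about 0.6 mm high). The start mark's tip lines up with the front pointer. The purple and brown look-alikes are still on the bench. The tube rack, bottle and paper roll were not touched, and no gripping or seating check failed.

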